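Build the bearing pressing stack

ROBOT

A 6-joint arm with a two-finger parallel gripper is mounted at the origin on the work surface. World frame = base frame: x ahead of the robot, y to its left, z up, the work surface at z = 0. Lengths are in m, angles in degrees, forces in N, time in s.
With the tool pointing down it reaches from about 0.375 to 0.9 m from the base axis. Payload 3.1 kg.
Tool frame: the origin (TCP) lies midway between the tips of the shut fingers; the grasp point (between the pads) lies bot.hold_point_z behind it (bot.hold_point_z is the distance from the TCP to the grasp point, in m); z points along the fingers, y is the direction in which the jaws open and shut (so a half turn about z gives the same grasp; the last joint's range is limited). The gripper opens to 87 mm and grips with 3 to 60 N. Pads are 19 mm wide; open, the fingers measure 117 mm over their backs; the gripper's body (75 mm by 190 mm) begins 51 mm behind the grasp point.
Start: joints at [-81.331, 30.224, 82.088, -0, 67.689, -10.227], TCP at [0.202, -0.591, 0.223] pointing down, gripper open.
Joint ranges: [-176.69, 176.69], [-43.24, 126.21], [12.49, 139.97], [-82, 262], [0, 151.66], [-163.58, 163.58]. Speed limits (degrees/s): [159.86, 159.86, 180, 180, 180, 180].

INTERFACE

Orientations are given as a 3x3 rotation matrix whose columns are the frame's x, y, z axes.
In Python, from rig import bot, vision, order gives the robot as it stands. The module is installed in compiled form; this text tells all that it offers.
- The arm moves only by the tool move_arm, never from a script. Its argument "moves" is a list of rows, each an object of numbers: "hand": the finger opening in mm, from 0 to 87; "x", "y", "z": the shift along the tool's x, y, z in units of 25 mm (1.0 is 25 mm); "wx", "wy", "wz": the turn, a rotation vector about the tool's x, y, z in degrees. In form: [{"hand": .., "x": .., "y": .., "z": .., "wx": .., "wy": .., "wz": ..}, ...]. A call has 1 to 20 rows; each row shifts and turns the commanded pose from where the row before left it, along the tool's axes as they then stand; what a row does not reach is not made up. A row lasts 1/10 s, in which the tool goes at most 50 mm and 8.59 degrees, less where a joint would pass 70% of its speed; a pose out of reach is approached as far as the arm can. A call is refused whole if a number of a shift passes 1 or a number of a turn 8.59, either way. A call with a gripper value outside its range is refused whole. The fingers move at their own pace and stop on an object; the grip force is fixed at half the most. Time passes only in rows, so rows that do not move let the fingers close. It gives the time, the measured TCP pose, the force and the opening at its end, in the units of the state.
- bot.read_state(): the state, without advancing time (a new reading comes with each control period).
- vision.capture(name): name is "scene" or "top" or "wrist"; returns a dict with "image" (420x560x3 uint8, red, green, blue), "z_map" (420x560 float32, m along the optical axis (not along the pixel's ray), 0 where there is no reading), "fx", "fy", "cx", "cy" (pixels), "pose" (4x4, takes a point from camera to world coordinates); the wrist camera has in their place "hand_eye" (4x4, takes a point from camera to tool coordinates, whose origin is the TCP and whose axes are the flange's). Camera axes: x right, y down, z forward; pixel columns grow to the right and rows downward; lengths in m; the calibration is good to about 2 mm. The wrist camera is an equidistant fisheye: a pixel r from the principal point sees the ray r / f radians off the axis. A picture is of the moment at which its call begins: read the wrist's pose just before it.
- order.hand_in(): hands the job in, once; it reports no verdict.
The state is a dict: "time_s": time; "joint_positions": joint angles; "qvel": joint speeds; "tau": joint torques, N m; "position": TCP position; "tcp_rot": TCP orientation; "force": force on the tool from outside, world axes, zero at the start; "moment": the same for the moment, N m; "opening": opening from 0.0 (shut) to 1.0 (fully open).
Only numpy, scipy, OpenCV 4.12 (cv2) and the standard library are available. Lean on these libraries where they do the work, as an engineer would, in place of code of your own. Each camera call takes 0.05 s, during which the arm holds its last target.

TASK

Build up the stack for pressing the bearing, from the bottom up and one piece at a time: stand the two equal tall steel blocks squarely on the two bright seats of the grey base plate, one each side of its hole, lay the holed bridge plate flat across both blocks with its hole over the base plate's hole, and set the bearing on the bridge plate centred over the hole, the same way up as it lies now. Finish with the narrow sleeve standing upright on the bearing, centred on its inner ring. Leave the short block and the wide sleeve where they are, and let go of everything.

Things in the scene. Friction and masses are not known exactly. Their poses are not given: they have to be found in the camera images.
- base_plate: Grey steel base plate, fixed to the bench, 130 mm along its x, 170 mm along its y, 15 mm thick, with a 40 mm round hole in the middle. Origin at the centre of its underside, z up. Two bright rectangular seats, 68 mm along x by 38 mm along y, are flush in its top at y = +50 mm and y = -50 mm (x = 0): a block goes on each, its length along the plate's x. The plate's place, side of the bench and yaw vary.
- block_a: Bare steel, upright rectangular block 60 mm long (its x), 30 mm thick (its y), 50 mm high (z up), about 0.5 kg; origin at the centre of the underside. One of two equal blocks, interchangeable. Starts standing on the cardboard sheet (4 mm thick).
- block_b: Bare steel, upright rectangular block 60 mm long (its x), 30 mm thick (its y), 50 mm high (z up), about 0.5 kg; origin at the centre of the underside. One of two equal blocks, interchangeable. Starts standing on the cardboard sheet (4 mm thick).
- block_short: The odd block, to be left alone: bare steel, 42 mm long (x), 30 mm thick (y), 34 mm high; origin at the centre of the underside. Stands on the cardboard sheet.
- bridge: Bridge plate: flat steel plate 60 mm wide (its x), 150 mm long (its y), 12 mm thick, with a 28 mm round hole in the middle, about 0.55 kg; origin at the centre of its underside, z up. Starts flat on the cardboard sheet (4 mm thick). On the stack it lies across the two blocks, its length along the base plate's y, its underside 65 mm above the bench.
- bearing: Roller bearing, a steel ring with rollers showing: 58 mm outside diameter, outer ring 19 mm high, inner ring (38 mm outside, 25 mm bore) standing 3 mm proud at 22 mm, about 0.25 kg; origin at the centre of its flat underside, z up along its axis. Starts lying flat on the cardboard sheet, proud inner ring up. On the stack its underside is 77 mm above the bench.
- sleeve_narrow: Narrow sleeve: dark steel tube standing upright, 34 mm outside diameter, 23 mm bore, 45 mm high, about 0.15 kg; origin at the centre of its underside, z up. Starts on the cardboard sheet. On the stack it stands on the bearing's inner ring, its underside 99 mm above the bench.
- sleeve_wide: The wide sleeve, to be left alone: dark steel tube standing upright, 52 mm outside diameter, 42 mm bore, 45 mm high; origin at the centre of its underside. On the cardboard sheet.
- card: Oil-stained cardboard sheet fixed to the bench, 300 mm along its x, 440 mm along its y, 4 mm thick, on which all the loose pieces above start, about 100 mm or more from centre to centre; origin at the centre of its underside.
Not all that is in view belongs to the job. Several things have the shape of the base_plate; the one meant has the colours described above. What is shaped like the sleeve_narrow but red is not meant.

How it is judged:
By the outcome, as a careful person would: the job done as asked, in the order asked, and still so for the second after the job is handed in, with the robot touching nothing.
It also fails if it takes over 136 s, if anything falls off the work surface, if the arm or the gripper's body presses on something with over 40 N, if the wrist force passes 120 N, or if a joint passes its speed limit or range.

## Working session

There is one attempt and no reset: what is moved stays moved. The work goes in short steps, Python scripts to look and compute and a tool call to move; the robot and the scene stay as the last step left them, time stands still between calls to the robot, and variables do not carry over. Pictures are saved under pics/ and viewed, and the job is handed in when it is done.

Besides the shell and the picture viewer there is one more tool, called after "Call:" as a command line: name --argument value ..., lists and objects as JSON in quotes. move_arm: Moves the arm, as the interface text tells. Its arguments: {"type":"object","properties":{"moves":{"type":"array"}},"required":["moves"]}

```bash
mkdir -p pics
cat > h.py <<'E'
import numpy as np, cv2
from rig import bot, vision, order
def cap(n,fn=None):
    c=vision.capture(n)
    if fn: cv2.imwrite('pics/'+fn,cv2.cvtColor(c['image'],cv2.COLOR_RGB2BGR))
    return c
def pts(c):
    z=c['z_map']; v,u=np.mgrid[:z.shape[0],:z.shape[1]]
    P=np.stack([(u-c['cx'])/c['fx']*z,(v-c['cy'])/c['fy']*z,z],-1)
    W=P@c['pose'][:3,:3].T+c['pose'][:3,3]
    W[z==0]=np.nan
    return W
E
python3 - <<'E'
from h import *
import pickle
s=bot.read_state();print({k:np.round(v,3).tolist() for k,v in s.items()}); print(bot.hold_point_z)
for n in ['scene','top']:
    c=cap(n,n+'0.png'); pickle.dump(c,open(n+'0.pkl','wb')); print(n,c['fx'],c['cx'],c['cy'],c['pose'].round(3).tolist(), (c['z_map']==0).mean())
c=cap('wrist','wrist0.png');print(c['fx'],c['hand_eye'].round(4).tolist(),c['z_map'].mean())
E
```

```text
{'time_s': 0.0, 'joint_positions': [-81.333, 30.277, 82.156, 0.001, 67.689, -10.228], 'qvel': [-0.095, -0.043, 0.136, -0.054, 0.007, 0.035], 'tau': [0.0, -44.004, -17.659, 0.064, 0.058, -0.0], 'position': [0.202, -0.591, 0.222], 'tcp_rot': [[0.946, 0.324, -0.0], [0.324, -0.946, 0.002], [0.0, -0.002, -1.0]], 'force': [0.361, -0.227, 0.91], 'moment': [-0.008, 0.011, -0.025], 'opening': 1.002}
0.0187
scene 385.44391676686917 279.91740303732195 211.80312491486717 [[0.057, 0.668, -0.742, 1.16], [0.998, -0.054, 0.028, 0.001], [-0.022, -0.742, -0.67, 0.633], [0.0, 0.0, 0.0, 1.0]] 0.00405187074829932
top 543.0418242326807 268.9358946535591 209.73474736742781 [[0.019, -0.985, 0.17, 0.289], [-1.0, -0.017, 0.012, 0.012], [-0.009, -0.17, -0.985, 1.304], [0.0, 0.0, 0.0, 1.0]] 0.0038095238095238095
325.19226210127806 [[0.0002, -0.9619, -0.2734, 0.076], [1.0, 0.0005, -0.001, -0.0007], [0.0011, -0.2734, 0.9619, -0.1626], [0.0, 0.0, 0.0, 1.0]] 0.28615025
```

View pics/scene0.png

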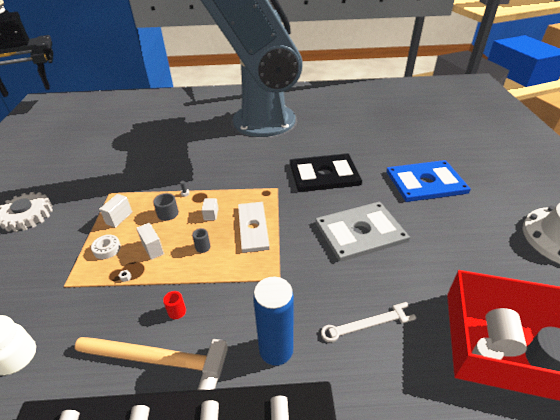

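View pics/top0.png

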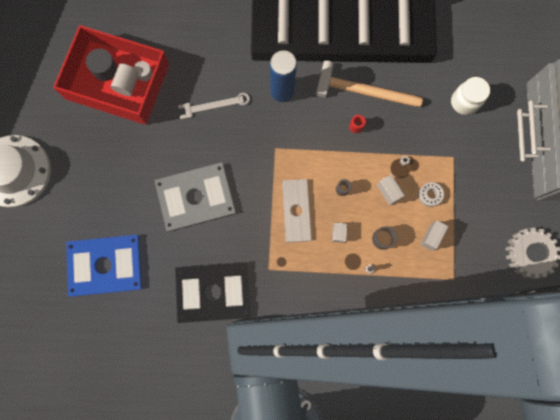

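View pics/wrist0.png

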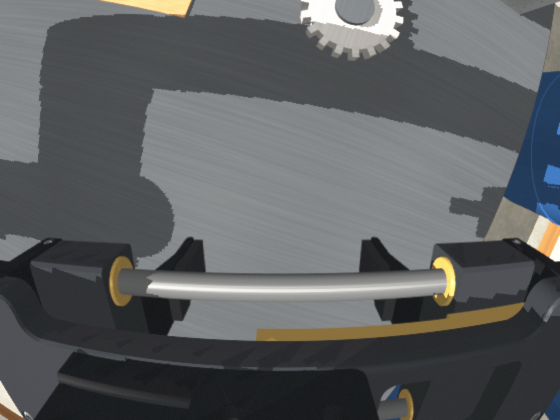

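The top view shows a grey plate at (195,197), a blue one at (103,265) and a black one at (212,292). On the card are the bridge (296,210), narrow sleeve (343,187), short block (340,232), block (391,189), block (435,235), bearing (431,194) and wide sleeve (383,238). There is a red sleeve at (358,124). Next I'll confirm these in enlarged crops and measure them.

Run:
```python
from h import *
import pickle
c=pickle.load(open('top0.pkl','rb')); W=pts(c); img=c['image']
np.set_printoptions(precision=4,suppress=True)
big=cv2.resize(cv2.cvtColor(img[140:290,150:460],cv2.COLOR_RGB2BGR),None,fx=2.58,fy=2.58,interpolation=cv2.INTER_CUBIC); cv2.imwrite('pics/crop0.png',big)
for nm in ['scene','top']:
    c=pickle.load(open(nm+'0.pkl','rb')); W=pts(c)
    b=W[:,:,2]; print(nm,'plane z', np.nanmedian(b))
    m=((b>0.012)&(b<0.09)&(W[:,:,0]>0.2)&(W[:,:,0]<0.75)&(abs(W[:,:,1])<0.5)).astype(np.uint8)
    n,l,st,ce=cv2.connectedComponentsWithStats(m,connectivity=4)
    for i in range(1,n):
        if st[i,4]<40: continue
        P=W[l==i]; zt=np.percentile(P[:,2],85); T=P[P[:,2]>zt-0.005]
        r=cv2.minAreaRect((T[:,:2]*1000).astype(np.float32))
        print(ce[i].round(),st[i,4],'ztop %.4f'%zt,'mean',T.mean(0),'rect c',np.round(r[0],1),np.round(r[1],1),'ang %.1f'%r[2])
```

```text
scene plane z 0.001965122097516425
[324. 170.] 1769 ztop 0.0173 mean [0.3188 0.1548 0.0161] rect c [313.7 155.8] [135.5 171. ] ang 5.1
[426. 178.] 1930 ztop 0.0170 mean [0.3765 0.4142 0.0157] rect c [372.1 416.4] [135.5 172.2] ang 6.4
[183. 188.] 76 ztop 0.0432 mean [ 0.3769 -0.2142  0.043 ] rect c [ 375.1 -214.6] [11.9 10.9] ang 3.1
[165. 205.] 506 ztop 0.0493 mean [ 0.4501 -0.2473  0.049 ] rect c [ 448.4 -247.3] [49.3 51.2] ang 89.7
[115. 209.] 636 ztop 0.0557 mean [ 0.4578 -0.3623  0.0551] rect c [ 455.5 -362.8] [33.9 60.8] ang 59.6
[209. 208.] 283 ztop 0.0401 mean [ 0.4609 -0.1418  0.0393] rect c [ 459.2 -141.9] [30.1 43.7] ang 84.9
[361. 229.] 2954 ztop 0.0171 mean [0.5479 0.2059 0.0159] rect c [542.5 207.6] [132.9 172.3] ang 16.1
[252. 226.] 1139 ztop 0.0182 mean [ 0.5191 -0.0397  0.0171] rect c [512.6 -40. ] [152.7  59.9] ang 4.3
[149. 239.] 526 ztop 0.0561 mean [ 0.5654 -0.2616  0.0553] rect c [ 563.3 -262.6] [63.9 29.8] ang 31.0
[200. 239.] 328 ztop 0.0495 mean [ 0.5691 -0.1508  0.0487] rect c [ 568.4 -151.5] [32.6 33.1] ang 79.5
[105. 245.] 485 ztop 0.0267 mean [ 0.5599 -0.
[... 1119 characters left out ...]
407 ztop 0.0263 mean [ 0.5574 -0.36    0.0247] rect c [ 557.7 -360.7] [55.8 55.8] ang 15.3
[434. 235.] 465 ztop 0.0561 mean [ 0.4537 -0.3595  0.0546] rect c [ 454.3 -359.9] [30.3 61.1] ang 62.4
[339. 232.] 256 ztop 0.0405 mean [ 0.4583 -0.1389  0.0388] rect c [ 458.3 -139.1] [30.2 41.5] ang 88.2
[384. 237.] 265 ztop 0.0497 mean [ 0.447  -0.2452  0.0487] rect c [ 447.  -243.9] [49.8 51.5] ang 1.3
[104. 265.] 3246 ztop 0.0184 mean [0.3704 0.4176 0.0164] rect c [371.7 419.6] [130.2 170.4] ang 6.7
[212. 292.] 3471 ztop 0.0183 mean [0.3123 0.159  0.0164] rect c [313.  158.7] [129.9 170.1] ang 5.1
[369. 268.] 51 ztop 0.0448 mean [ 0.3746 -0.2117  0.0443] rect c [ 374.7 -211.7] [ 9.2 10.3] ang 63.7
```

View pics/crop0.png

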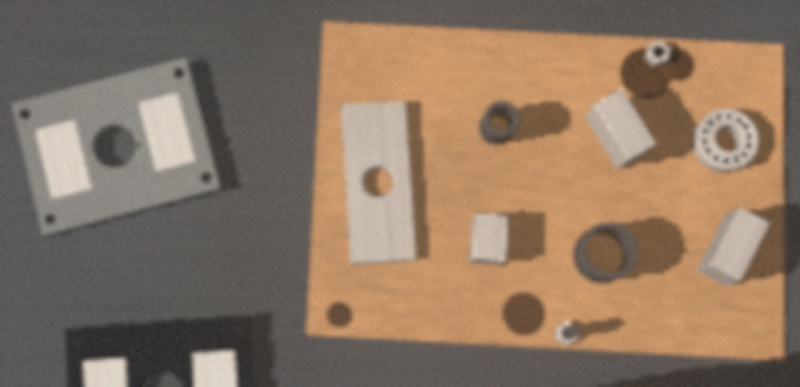

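Grey plate at top-view pixel (195,197): grey with two bright seats, which fits the description, unlike the blue (103,265) and black (212,292) plates. The narrow sleeve is the dark one on the card at (343,187), not the red one at (358,124). The equal blocks at (391,189) and (435,235) measure about 60x30 mm with their tops at about 54 mm. The short block at (340,232) is about 42x30 mm and only 38 mm tall. All of it matches the sizes given. Next is a planning helper.

```bash
cat >> h.py <<'E'
from scipy.spatial.transform import Rotation as R
import json,math
def pose():
    s=bot.read_state(); return np.array(s['position']),np.array(s['tcp_rot']),s
def Rdown(yaw):
    a=math.radians(yaw); x=np.array([math.cos(a),math.sin(a),0]); z=np.array([0,0,-1.]); return np.stack([x,np.cross(z,x),z],1)
def plan(wps,hand,start=None,maxs=0.96,maxr=8.2,dec=2):
    """wps: list of (x,y,z,yaw[,nmin]) ; prints rows"""
    p,r,_=pose() if start is None else (*start,None)
    p=p.copy();rows=[]
    for w in wps:
        tp=np.array(w[:3]); tr=Rdown(w[3]); nmin=w[4] if len(w)>4 else 1
        n=max(nmin,1)
        while True:
            q,rr=p.copy(),r.copy(); out=[]; ok=True
            p0,r0=p.copy(),r.copy(); rv=R.from_matrix(r0.T@tr).as_rotvec()
            for k in range(1,n+1):
                gp=p0+(tp-p0)*k/n; gr=r0@R.from_rotvec(rv*k/n).as_matrix()
                d=np.round(rr.T@(gp-q)/0.025,dec); t=np.round(np.degrees(R.from_matrix(rr.T@gr).as_rotvec()),1)
                if abs(d).max()>maxs or np.linalg.norm(d)>1.95 or np.linalg.norm(t)>maxr: ok=False;break
                q=q+rr@d*0.025; rr=rr@R.from_rotvec(np.radians(t)).as_matrix()
                o={"hand":hand}
                for nme,v in zip(("x","y","z","wx","wy","wz"),list(d)+list(t)):
                    if abs(v)>1e-9: o[nme]=float(v)
                out.append(o)
            if ok: break
            n+=1
        rows+=out; p,r=q,rr
    print(len(rows)); print(json.dumps(rows)); print('end',p.round(4))
def wpts(c,p,r):
    z=c['z_map']; v,u=np.mgrid[:z.shape[0],:z.shape[1]]
    dx,dy=(u-c['cx'])/c['fx'],(v-c['cy'])/c['fy']; th=np.hypot(dx,dy)+1e-9
    k=np.tan(np.minimum(th,1.4))/th
    P=np.stack([dx*k*z,dy*k*z,z],-1); H=c['hand_eye']
    T=P@H[:3,:3].T+H[:3,3]; W=T@r.T+p; W[(z==0)|(th>1.3)]=np.nan
    return W
E
python3 - <<'E'
from h import *
plan([(0.562,-0.261,0.17,31.3)],60)
E
```

```text
20
[{"hand": 60, "x": 0.89, "y": -0.39, "z": 0.1, "wz": -0.6}, {"hand": 60, "x": 0.9, "y": -0.38, "z": 0.11, "wz": -0.6}, {"hand": 60, "x": 0.9, "y": -0.37, "z": 0.1, "wz": -0.7}, {"hand": 60, "x": 0.91, "y": -0.37, "z": 0.11, "wz": -0.6}, {"hand": 60, "x": 0.91, "y": -0.35, "z": 0.1, "wz": -0.6}, {"hand": 60, "x": 0.92, "y": -0.34, "z": 0.11, "wz": -0.6}, {"hand": 60, "x": 0.91, "y": -0.33, "z": 0.1, "wz": -0.6}, {"hand": 60, "x": 0.92, "y": -0.32, "z": 0.11, "wz": -0.7}, {"hand": 60, "x": 0.93, "y": -0.31, "z": 0.1, "wz": -0.6}, {"hand": 60, "x": 0.93, "y": -0.31, "z": 0.1, "wz": -0.6}, {"hand": 60, "x": 0.93, "y": -0.29, "z": 0.11, "wx": -0.1, "wz": -0.6}, {"hand": 60, "x": 0.93, "y": -0.28, "z": 0.1, "wz": -0.6}, {"hand": 60, "x": 0.94, "y": -0.27, "z": 0.11, "wz": -0.7}, {"hand": 60, "x": 0.94, "y": -0.26, "z": 0.1, "wz": -0.6}, {"hand": 60, "x": 0.94, "y": -0.26, "z": 0.1, "wz": -0.6}, {"hand": 60, "x": 0.95, "y": -0.24, "z": 0.11, "wz": -0.6}, {"hand": 60, "x": 0.95, "y": -0.23, "z": 0.1, "wz": -0.6}, {"hand": 60, "x": 0.95, "y": -0.22, "z": 0.11, "wz": -0.7}, {"hand": 60, "x": 0.95, "y": -0.21, "z": 0.1, "wz": -0.6}, {"hand": 60, "x": 0.95, "y": -0.2, "z": 0.1, "wz": -0.6}]
end [ 0.5619 -0.2611  0.1701]
```

```bash
cat >> h.py <<'E'
def mv(x,y,z,yaw,n=None,rotfirst=True):
    p,r,s=pose(); tr=Rdown(yaw); rv=np.degrees(R.from_matrix(r.T@tr).as_rotvec())
    nr=max(1,math.ceil(np.linalg.norm(rv)/8.3)) 
    F=tr if rotfirst else r
    d=F.T@(np.array([x,y,z])-p)/0.025
    nt=n or max(1,math.ceil(abs(d).max()/0.99),math.ceil(np.linalg.norm(d)/1.95))
    print('rot %dx'%nr,(rv/nr).round(2),'| trans %dx'%nt,(d/nt).round(3),'| t',s['time_s'],'yaw now %.2f'%math.degrees(math.atan2(r[1,0],r[0,0])))
E
python3 - <<'E'
from h import *
mv(0.562,-0.261,0.17,31.3)
E
```

```text
rot 2x [-0.05 -0.01 -6.2 ] | trans 20x [ 0.957 -0.19   0.104] | t 0.15 yaw now 18.89
```

Call:
move_arm --moves '[{"hand": 60, "wz": -6.2}, {"hand": 60, "wz": -6.2}, {"hand": 60, "x": 0.96, "y": -0.19, "z": 0.1}, {"hand": 60, "x": 0.96, "y": -0.19, "z": 0.1}, {"hand": 60, "x": 0.96, "y": -0.19, "z": 0.1}, {"hand": 60, "x": 0.96, "y": -0.19, "z": 0.1}, {"hand": 60, "x": 0.96, "y": -0.19, "z": 0.1}, {"hand": 60, "x": 0.96, "y": -0.19, "z": 0.1}, {"hand": 60, "x": 0.96, "y": -0.19, "z": 0.1}, {"hand": 60, "x": 0.96, "y": -0.19, "z": 0.1}, {"hand": 60, "x": 0.96, "y": -0.19, "z": 0.1}, {"hand": 60, "x": 0.96, "y": -0.19, "z": 0.1}, {"hand": 60, "x": 0.96, "y": -0.19, "z": 0.1}, {"hand": 60, "x": 0.96, "y": -0.19, "z": 0.1}, {"hand": 60, "x": 0.96, "y": -0.19, "z": 0.1}, {"hand": 60, "x": 0.96, "y": -0.19, "z": 0.1}, {"hand": 60, "x": 0.96, "y": -0.19, "z": 0.1}, {"hand": 60, "x": 0.96, "y": -0.19, "z": 0.1}, {"hand": 60, "x": 0.96, "y": -0.19, "z": 0.1}, {"hand": 60, "x": 0.96, "y": -0.19, "z": 0.1}]'

```text
schema error: expected keys hand, x, y, z, wx, wy, wz
```

Call:
move_arm --moves '[{"hand": 60, "x": 0.96, "y": -0.19, "z": 0.1}, {"hand": 60, "x": 0.96, "y": -0.19, "z": 0.1}, {"hand": 60}, {"hand": 60}, {"hand": 60}]'

```text
schema error: expected keys hand, x, y, z, wx, wy, wz
```

Run:
```python
from h import *
p,r,s=pose(); print(p,r.round(3).tolist(),s['force'])
c=cap('wrist','w1.png'); W=wpts(c,p,r); np.save('w1.npy',W)
b=W[:,:,2]
m=((b>0.012)&(b<0.075)&(W[:,:,0]>0.2)&(W[:,:,0]<0.8)&(abs(W[:,:,1])<0.5)).astype(np.uint8)
n,l,st,ce=cv2.connectedComponentsWithStats(m,connectivity=4)
for i in range(1,n):
    if st[i,4]<150: continue
    P=W[l==i]; zt=np.percentile(P[:,2],85); T=P[P[:,2]>zt-0.005]
    q=cv2.minAreaRect((T[:,:2]*1000).astype(np.float32))
    print(ce[i].round(),st[i,4],'ztop %.4f'%zt,'mean',T.mean(0).round(4),'rect c',np.round(q[0],1),np.round(q[1],1),'ang %.1f'%q[2])
```

```text
[ 0.20232798 -0.59073094  0.22175333] [[0.946, 0.324, -0.0], [0.324, -0.946, 0.002], [0.0, -0.002, -1.0]] [-0.02546614  0.59259384  0.09062399]
```

View pics/w1.png

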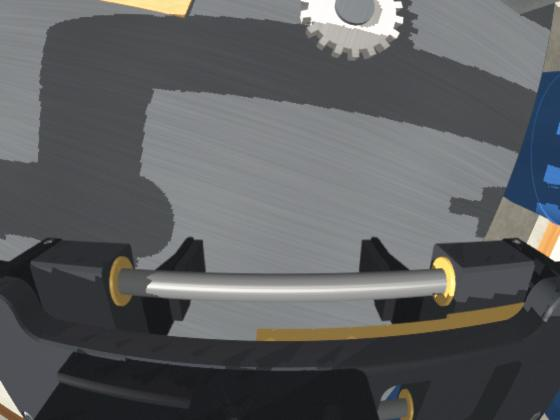

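All seven keys are needed in every row, so I'll resend the moves with all of them.

Call:
move_arm --moves '[{"hand": 60, "x": 0, "y": 0, "z": 0, "wx": 0, "wy": 0, "wz": -6.2}, {"hand": 60, "x": 0, "y": 0, "z": 0, "wx": 0, "wy": 0, "wz": -6.2}, {"hand": 60, "x": 0.96, "y": -0.19, "z": 0.1, "wx": 0, "wy": 0, "wz": 0}, {"hand": 60, "x": 0.96, "y": -0.19, "z": 0.1, "wx": 0, "wy": 0, "wz": 0}, {"hand": 60, "x": 0.96, "y": -0.19, "z": 0.1, "wx": 0, "wy": 0, "wz": 0}, {"hand": 60, "x": 0.96, "y": -0.19, "z": 0.1, "wx": 0, "wy": 0, "wz": 0}, {"hand": 60, "x": 0.96, "y": -0.19, "z": 0.1, "wx": 0, "wy": 0, "wz": 0}, {"hand": 60, "x": 0.96, "y": -0.19, "z": 0.1, "wx": 0, "wy": 0, "wz": 0}, {"hand": 60, "x": 0.96, "y": -0.19, "z": 0.1, "wx": 0, "wy": 0, "wz": 0}, {"hand": 60, "x": 0.96, "y": -0.19, "z": 0.1, "wx": 0, "wy": 0, "wz": 0}, {"hand": 60, "x": 0.96, "y": -0.19, "z": 0.1, "wx": 0, "wy": 0, "wz": 0}, {"hand": 60, "x": 0.96, "y": -0.19, "z": 0.1, "wx": 0, "wy": 0, "wz": 0}, {"hand": 60, "x": 0.96, "y": -0.19, "z": 0.1, "wx": 0, "wy": 0, "wz": 0}, {"hand": 60, "x": 0.96, "y": -0.19, "z": 0.1, "wx": 0, "wy": 0, "wz": 0}, {"hand": 60, "x": 0.96, "y": -0.19, "z": 0.1, "wx": 0, "wy": 0, "wz": 0}, {"hand": 60, "x": 0.96, "y": -0.19, "z": 0.1, "wx": 0, "wy": 0, "wz": 0}, {"hand": 60, "x": 0.96, "y": -0.19, "z": 0.1, "wx": 0, "wy": 0, "wz": 0}, {"hand": 60, "x": 0.96, "y": -0.19, "z": 0.1, "wx": 0, "wy": 0, "wz": 0}, {"hand": 60, "x": 0.96, "y": -0.19, "z": 0.1, "wx": 0, "wy": 0, "wz": 0}, {"hand": 60, "x": 0.96, "y": -0.19, "z": 0.1, "wx": 0, "wy": 0, "wz": 0}]'

```text
time_s: 2.2
position: [0.5278, -0.293, 0.1773]
tcp_rot: [[0.854, 0.519, -0.0], [0.519, -0.854, 0.0], [-0.0, -0.0, -1.0]]
force: [0.0, 0.6, 0.6]
opening: 0.69
```

Call:
move_arm --moves '[{"hand": 60, "x": 0.96, "y": -0.19, "z": 0.1, "wx": 0, "wy": 0, "wz": 0}, {"hand": 60, "x": 0.96, "y": -0.19, "z": 0.1, "wx": 0, "wy": 0, "wz": 0}, {"hand": 60, "x": 0, "y": 0, "z": 0, "wx": 0, "wy": 0, "wz": 0}, {"hand": 60, "x": 0, "y": 0, "z": 0, "wx": 0, "wy": 0, "wz": 0}, {"hand": 60, "x": 0, "y": 0, "z": 0, "wx": 0, "wy": 0, "wz": 0}]'

```text
time_s: 2.7
position: [0.5626, -0.2613, 0.1725]
tcp_rot: [[0.855, 0.519, -0.001], [0.519, -0.855, -0.0], [-0.001, -0.0, -1.0]]
force: [0.6, -0.4, -0.0]
opening: 0.691
```

```bash
cat > wl.py <<'E'
from h import *
import sys
fn=sys.argv[1]
p,r,s=pose(); print(p.round(4),'yaw %.2f'%math.degrees(math.atan2(r[1,0],r[0,0])),r[:,2].round(4),s['force'],s['time_s'],'open',s['opening'])
c=cap('wrist',fn+'.png'); W=wpts(c,p,r); np.save(fn+'.npy',W)
b=W[:,:,2]
m=((b>0.012)&(b<0.075)&(W[:,:,0]>0.2)&(W[:,:,0]<0.8)&(abs(W[:,:,1])<0.5)).astype(np.uint8)
n,l,st,ce=cv2.connectedComponentsWithStats(m,connectivity=4)
for i in range(1,n):
    if st[i,4]<150: continue
    P=W[l==i]; zt=np.percentile(P[:,2],85); T=P[P[:,2]>zt-0.005]
    q=cv2.minAreaRect((T[:,:2]*1000).astype(np.float32))
    print(ce[i].round(),st[i,4],'ztop %.4f'%zt,'mean',T.mean(0).round(4),'rect c',np.round(q[0],1),np.round(q[1],1),'ang %.1f'%q[2])
E
python3 wl.py w1
```

```text
[ 0.5626 -0.2613  0.1725] yaw 31.27 [-7.e-04 -1.e-04 -1.e+00] [ 0.57032935 -0.42419051 -0.01213123] 2.7 open 0.6909623434153651
[10. 35.] 1672 ztop 0.0167 mean [0.563  0.1468 0.0157] rect c [552.1 155.6] [115.2  65.8] ang 16.0
[305.  13.] 705 ztop 0.0452 mean [ 0.7218 -0.1887  0.0446] rect c [ 723.2 -188.5] [19.6 32.6] ang 34.4
[437.  33.] 1113 ztop 0.0250 mean [ 0.7938 -0.3134  0.0236] rect c [ 791.8 -303.2] [86.6 16.9] ang 89.4
[ 90. 125.] 5496 ztop 0.0174 mean [ 0.5177 -0.0392  0.0165] rect c [513.4 -37.4] [151.1  62. ] ang 4.3
[526. 119.] 1792 ztop 0.0643 mean [ 0.7807 -0.4398  0.0676] rect c [ 779.6 -443.6] [50. 15.] ang 54.7
[184. 132.] 1113 ztop 0.0496 mean [ 0.5691 -0.1502  0.0489] rect c [ 568.9 -149.7] [33.8 32.7] ang 27.9
[358. 146.] 319 ztop 0.0181 mean [ 0.642  -0.3005  0.0173] rect c [ 642.3 -301.1] [20.7 18.6] ang 43.4
[282. 195.] 2316 ztop 0.0550 mean [ 0.5653 -0.2592  0.0543] rect c [ 564.6 -259.8] [59.6 29.6] ang 30.5
[136. 216.] 1368 ztop 0.0392 mean [ 0.4621 -0.1403  0.0384] rect c [ 460.5 -139.8] [30.5 42.9] ang 86.7
[365. 236.] 1276 ztop 0.0257 mean [ 0.5688 -0.3612  0.0238] rect c [ 564.4 -360.9] [44.8 56.7] ang 12.4
[233. 264.] 198 ztop 0.0384 mean [ 0.4721 -0.2546  0.0394] rect c [ 471.6 -255.7] [14.6  2. ] ang 64.7
[310. 316.] 1446 ztop 0.0544 mean [ 0.4704 -0.3606  0.0537] rect c [ 470.1 -355.1] [26.6 61.6] ang 32.4
```

View pics/w1.png

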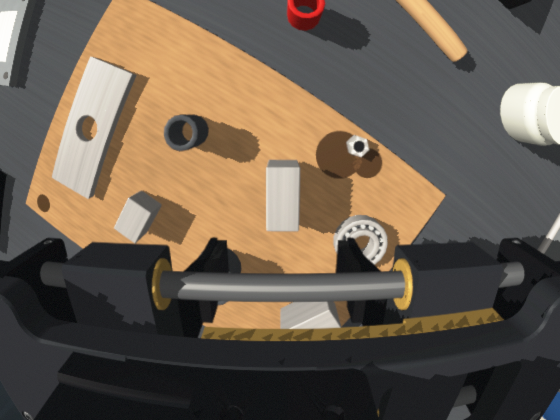

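The wrist view shows the block at (282,195), upright and lined up between the jaws. The wrist, top and scene measurements agree within 2-3 mm, so I'll go down and grip.

Call:
move_arm --moves '[{"hand": 60, "x": 0.02, "y": 0, "z": 0.96, "wx": 0, "wy": 0, "wz": 0}, {"hand": 60, "x": 0, "y": 0, "z": 0.96, "wx": 0, "wy": 0, "wz": 0}, {"hand": 60, "x": 0, "y": 0, "z": 0.96, "wx": 0, "wy": 0, "wz": 0}, {"hand": 60, "x": 0, "y": 0, "z": 0.96, "wx": 0, "wy": 0, "wz": 0}, {"hand": 60, "x": 0, "y": 0, "z": 0.96, "wx": 0, "wy": 0, "wz": 0}, {"hand": 60, "x": 0, "y": 0, "z": 0.8, "wx": 0, "wy": 0, "wz": 0}, {"hand": 60, "x": 0, "y": 0, "z": 0.56, "wx": 0, "wy": 0, "wz": 0}, {"hand": 60, "x": 0, "y": 0, "z": 0, "wx": 0, "wy": 0, "wz": 0}, {"hand": 0, "x": 0, "y": 0, "z": 0, "wx": 0, "wy": 0, "wz": 0}, {"hand": 0, "x": 0, "y": 0, "z": 0, "wx": 0, "wy": 0, "wz": 0}, {"hand": 0, "x": 0, "y": 0, "z": 0, "wx": 0, "wy": 0, "wz": 0}, {"hand": 0, "x": 0, "y": 0, "z": 0, "wx": 0, "wy": 0, "wz": 0}, {"hand": 0, "x": 0, "y": 0, "z": 0, "wx": 0, "wy": 0, "wz": 0}]'

```text
time_s: 4.05
position: [0.5642, -0.2609, 0.0193]
tcp_rot: [[0.854, 0.52, 0.001], [0.52, -0.854, -0.001], [0.001, 0.002, -1.0]]
force: [-0.6, -1.1, 2.3]
opening: 0.342
```

Call:
move_arm --moves '[{"hand": 0, "x": 0, "y": 0, "z": -0.6, "wx": 0, "wy": 0, "wz": 0}, {"hand": 0, "x": 0, "y": 0, "z": -0.9, "wx": 0, "wy": 0, "wz": 0}, {"hand": 0, "x": 0, "y": 0, "z": -0.9, "wx": 0, "wy": 0, "wz": 0}, {"hand": 0, "x": 0, "y": 0, "z": -0.9, "wx": 0, "wy": 0, "wz": 0}, {"hand": 0, "x": 0, "y": 0, "z": -0.5, "wx": 0, "wy": 0, "wz": 0}]'

```text
time_s: 4.55
position: [0.564, -0.2606, 0.1156]
tcp_rot: [[0.854, 0.52, 0.001], [0.52, -0.854, -0.001], [0.001, 0.002, -1.0]]
force: [0.2, 0.1, -4.6]
opening: 0.346
```

Run:
```python
from h import *
s=bot.read_state();print(s['position'],s['force'],s['opening']*87)
a=math.radians(16.3);c0=np.array([0.542,0.209]);u=np.array([-math.sin(a),math.cos(a)])
for k in (.05,-.05):
    t=c0+k*u;print(t);mv(*t,0.12,16.3,rotfirst=True)
```

```text
[ 0.56399902 -0.26058591  0.11562489] [ 0.17874784  0.07981805 -4.60859159] 30.06814385063151
[0.52796666 0.25699026]
rot 2x [ 0.04 -0.03  7.5 ] | trans 21x [ 0.211 -0.965 -0.008] | t 4.55 yaw now 31.30
[0.55603334 0.16100974]
rot 2x [ 0.04 -0.03  7.5 ] | trans 17x [ 0.26  -0.957 -0.01 ] | t 4.55 yaw now 31.30
```

Call:
move_arm --moves '[{"hand": 0, "x": 0, "y": 0, "z": 0, "wx": 0, "wy": 0, "wz": 7.5}, {"hand": 0, "x": 0, "y": 0, "z": 0, "wx": 0, "wy": 0, "wz": 7.5}, {"hand": 0, "x": 0.21, "y": -0.96, "z": 0, "wx": 0, "wy": 0, "wz": 0}, {"hand": 0, "x": 0.21, "y": -0.96, "z": 0, "wx": 0, "wy": 0, "wz": 0}, {"hand": 0, "x": 0.21, "y": -0.96, "z": 0, "wx": 0, "wy": 0, "wz": 0}, {"hand": 0, "x": 0.21, "y": -0.96, "z": 0, "wx": 0, "wy": 0, "wz": 0}, {"hand": 0, "x": 0.21, "y": -0.96, "z": 0, "wx": 0, "wy": 0, "wz": 0}, {"hand": 0, "x": 0.21, "y": -0.96, "z": 0, "wx": 0, "wy": 0, "wz": 0}, {"hand": 0, "x": 0.21, "y": -0.96, "z": 0, "wx": 0, "wy": 0, "wz": 0}, {"hand": 0, "x": 0.21, "y": -0.96, "z": 0, "wx": 0, "wy": 0, "wz": 0}, {"hand": 0, "x": 0.21, "y": -0.96, "z": 0, "wx": 0, "wy": 0, "wz": 0}, {"hand": 0, "x": 0.21, "y": -0.96, "z": 0, "wx": 0, "wy": 0, "wz": 0}, {"hand": 0, "x": 0.21, "y": -0.96, "z": 0, "wx": 0, "wy": 0, "wz": 0}, {"hand": 0, "x": 0.21, "y": -0.96, "z": 0, "wx": 0, "wy": 0, "wz": 0}, {"hand": 0, "x": 0.21, "y": -0.96, "z": 0, "wx": 0, "wy": 0, "wz": 0}, {"hand": 0, "x": 0.21, "y": -0.96, "z": 0, "wx": 0, "wy": 0, "wz": 0}, {"hand": 0, "x": 0.21, "y": -0.96, "z": 0, "wx": 0, "wy": 0, "wz": 0}, {"hand": 0, "x": 0.21, "y": -0.96, "z": 0, "wx": 0, "wy": 0, "wz": 0}, {"hand": 0, "x": 0.21, "y": -0.96, "z": 0, "wx": 0, "wy": 0, "wz": 0}, {"hand": 0, "x": 0.21, "y": -0.96, "z": 0, "wx": 0, "wy": 0, "wz": 0}]'

```text
time_s: 6.55
position: [0.5323, 0.1816, 0.1134]
tcp_rot: [[0.96, 0.281, -0.001], [0.281, -0.96, -0.0], [-0.001, -0.0, -1.0]]
force: [-0.3, 0.1, -4.3]
opening: 0.345
```

Call:
move_arm --moves '[{"hand": 0, "x": 0.21, "y": -0.96, "z": 0, "wx": 0, "wy": 0, "wz": 0}, {"hand": 0, "x": 0.21, "y": -0.96, "z": 0, "wx": 0, "wy": 0, "wz": 0}, {"hand": 0, "x": 0.21, "y": -0.96, "z": 0, "wx": 0, "wy": 0, "wz": 0}, {"hand": 0, "x": 0, "y": 0, "z": 0, "wx": 0, "wy": 0, "wz": 0}, {"hand": 0, "x": 0, "y": 0, "z": 0, "wx": 0, "wy": 0, "wz": 0}, {"hand": 0, "x": 0, "y": 0, "z": 0, "wx": 0, "wy": 0, "wz": 0}]'

```text
time_s: 7.15
position: [0.5276, 0.2535, 0.1133]
tcp_rot: [[0.96, 0.28, -0.001], [0.28, -0.96, -0.001], [-0.001, 0.0, -1.0]]
force: [0.0, 0.3, -3.7]
opening: 0.345
```

```bash
python3 wl.py w2
python3 - <<'E'
from h import *
W=np.load('w2.npy');
E
```

```text
[0.5276 0.2535 0.1133] yaw 16.28 [-1.2e-03 -6.0e-04 -1.0e+00] [ 0.0149926   0.28907839 -3.67095787] 7.15 open 0.34452199042657206
[341. 178.] 18476 ztop 0.0162 mean [0.5658 0.2127 0.0154] rect c [546.3 210.3] [125.3 171.6] ang 16.1
[541. 237.] 841 ztop 0.0168 mean [ 0.5748 -0.0315  0.016 ] rect c [571.9 -32.4] [33.9 62.7] ang 4.2
[ 83. 250.] 1303 ztop 0.0163 mean [0.4278 0.4356 0.0155] rect c [422.2 443.4] [ 29.9 112.9] ang 6.9
[ 97. 316.] 602 ztop 0.0163 mean [0.3502 0.4154 0.0155] rect c [359.3 416.3] [47.7 43.7] ang 16.8
```

View pics/w2.png

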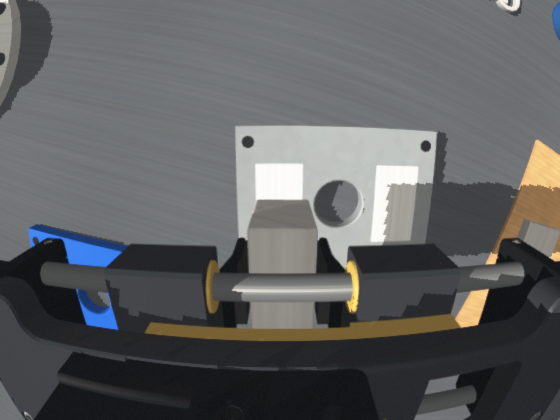

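```bash
cat > pl.py <<'E'
from h import *
import sys
fn=sys.argv[1]; yaw=float(sys.argv[2])
W=np.load(fn+'.npy'); img=cv2.imread('pics/'+fn+'.png')
u=np.array([math.cos(math.radians(yaw)),math.sin(math.radians(yaw))]); v=np.array([-u[1],u[0]])
c0=np.array([.542,.209])
X=(W[:,:,:2]-c0)@u*1000; Y=(W[:,:,:2]-c0)@v*1000; Z=W[:,:,2]*1000
on=(abs(Z-15.5)<5)
pl=on&(abs(X)<80)&(abs(Y)<100)
s=pl&(X>-20)&(X<60); 
for x0 in (20,45): 
    k=pl&(abs(X-x0)<3); print('y ext at x',x0,np.nanpercentile(Y[k],[0.5,99.5]))
for y0 in (-60,0,60):
    k=pl&(abs(Y-y0)<4); print('x ext at y',y0,np.nanpercentile(X[k],[.5,99.5]))
b=img.min(2)
seat=pl&(b>215)
for sg in (1,-1):
    k=seat&(Y*sg>20)&(Y*sg<80)
    if k.sum()>50: 
        r=cv2.minAreaRect(np.stack([X[k],Y[k]],1).astype(np.float32)); print('seat',sg,r, k.sum())
h=(abs(X)<26)&(abs(Y)<26)&(Z<11)&(Z>-6)
print('hole pix',h.sum(),X[h].min() if h.any() else 0)
E
python3 pl.py w2 16.2
```

```text
y ext at x 20 [-83.2691792   84.48892043]
y ext at x 45 [-83.38435627  84.56749561]
x ext at y -60 [-35.55049808  66.43650908]
x ext at y 0 [-50.06804905  66.66310846]
x ext at y 60 [ 7.01894387 66.94720679]
seat 1 ((21.581987380981445, 50.571617126464844), (29.839380264282227, 38.71739959716797), 0.9130223989486694) 1684
seat -1 ((5.630214691162109, -40.552452087402344), (39.752037048339844, 76.46212768554688), 68.77159881591797) 1539
hole pix 1649 -19.0131450963167
```

Run:
```python
from h import *
W=np.load('w2.npy'); p=np.array([0.5276,0.2535,0.1133])
a=math.radians(16.28);u=np.array([math.cos(a),math.sin(a)]);v=np.array([-u[1],u[0]])
X=(W[:,:,:2]-p[:2])@u*1000; Y=(W[:,:,:2]-p[:2])@v*1000; Z=W[:,:,2]*1000
top=(abs(Z-(113.3+35))<5)&(abs(Y)<30)&(X>10)&(X<45)
print(top.sum(),np.percentile(X[top],[1,99]),np.percentile(Y[top],[.5,50,99.5]),np.median(Z[top]))
v_,u_=np.nonzero(top);print(u_.min(),u_.max(),v_.min(),v_.max())
fr=(abs(Y)<10)&(Z>100)&(Z<140)&(X>15)&(X<45)
print('front face',fr.sum(),np.percentile(X[fr],[5,50,95]))
c0=np.array([.5434,.2097]);b=math.radians(16.2);t=c0+.05*np.array([-math.sin(b),math.cos(b)])-0.0009*u;print(t)
mv(t[0],t[1],0.032,16.2,n=5)
```

```text
3722 [10.25256514 30.34157454] [-24.73650051   0.84371023  26.45039394] 148.3182059282612
219 345 223 272
front face 923 [29.78885958 30.07664696 30.36474413]
[0.52858653 0.25746239]
rot 1x [0.01 0.06 0.05] | trans 5x [ 0.015 -0.03   0.651] | t 7.2 yaw now 16.25
```

The image shows the held block at (282,230) over the left seat, and the plate with its hole at (340,205). The wrist puts the plate centre at about (0.543,0.210). I'll correct for that and lower the block.

Call:
move_arm --moves '[{"hand": 0, "x": 0.11, "y": -0.15, "z": 0.8, "wx": 0, "wy": 0, "wz": 0}, {"hand": 0, "x": 0, "y": 0, "z": 0.9, "wx": 0, "wy": 0, "wz": 0}, {"hand": 0, "x": 0, "y": 0, "z": 0.8, "wx": 0, "wy": 0, "wz": 0}, {"hand": 0, "x": 0, "y": 0, "z": 0.4, "wx": 0, "wy": 0, "wz": 0}, {"hand": 0, "x": 0, "y": 0, "z": 0.26, "wx": 0, "wy": 0, "wz": 0}, {"hand": 0, "x": 0, "y": 0, "z": 0.14, "wx": 0, "wy": 0, "wz": 0}, {"hand": 0, "x": 0, "y": 0, "z": 0, "wx": 0, "wy": 0, "wz": 0}, {"hand": 0, "x": 0, "y": 0, "z": 0, "wx": 0, "wy": 0, "wz": 0}]'

```text
time_s: 8.0
position: [0.5303, 0.2587, 0.0318]
tcp_rot: [[0.96, 0.281, 0.001], [0.281, -0.96, 0.0], [0.002, 0.0, -1.0]]
force: [0.1, -0.5, -4.5]
opening: 0.342
```

Call:
move_arm --moves '[{"hand": 0, "x": -0.05, "y": 0.03, "z": 0.02, "wx": 0, "wy": 0, "wz": 0}, {"hand": 0, "x": 0, "y": 0, "z": 0.03, "wx": 0, "wy": 0, "wz": 0}, {"hand": 0, "x": 0, "y": 0, "z": 0.02, "wx": 0, "wy": 0, "wz": 0}, {"hand": 0, "x": 0, "y": 0, "z": 0, "wx": 0, "wy": 0, "wz": 0}]'

```text
time_s: 8.4
position: [0.5288, 0.2575, 0.0303]
tcp_rot: [[0.96, 0.281, 0.001], [0.281, -0.96, 0.0], [0.001, 0.0, -1.0]]
force: [-1.8, -0.4, 3.2]
opening: 0.342
```

Contact: the force went from -4.5 to +3.2 N. I'll release and back up.

Call:
move_arm --moves '[{"hand": 50, "x": 0, "y": 0, "z": 0, "wx": 0, "wy": 0, "wz": 0}, {"hand": 50, "x": 0, "y": 0, "z": 0, "wx": 0, "wy": 0, "wz": 0}, {"hand": 50, "x": 0, "y": 0, "z": 0, "wx": 0, "wy": 0, "wz": 0}, {"hand": 60, "x": 0, "y": 0, "z": -0.5, "wx": 0, "wy": 0, "wz": 0}, {"hand": 60, "x": 0, "y": 0, "z": -0.9, "wx": 0, "wy": 0, "wz": 0}, {"hand": 60, "x": 0, "y": 0, "z": -0.9, "wx": 0, "wy": 0, "wz": 0}, {"hand": 60, "x": 0, "y": 0, "z": -0.9, "wx": 0, "wy": 0, "wz": 0}, {"hand": 60, "x": -0.9, "y": 0, "z": -0.9, "wx": 0, "wy": 0, "wz": 0}, {"hand": 60, "x": -0.9, "y": 0, "z": 0, "wx": 0, "wy": 0, "wz": 0}, {"hand": 60, "x": 0, "y": 0, "z": 0, "wx": 0, "wy": 0, "wz": 0}, {"hand": 60, "x": 0, "y": 0, "z": 0, "wx": 0, "wy": 0, "wz": 0}]'

```text
time_s: 9.5
position: [0.4861, 0.2451, 0.1325]
tcp_rot: [[0.96, 0.281, 0.002], [0.281, -0.96, 0.0], [0.002, 0.0, -1.0]]
force: [0.8, 0.1, -0.7]
opening: 0.689
```

```bash
python3 wl.py w3; python3 pl.py w3 16.2
python3 - <<'E'
from h import *
mv(0.4555,-0.361,0.13,-28.5)
E
```

```text
[0.4861 0.2451 0.1325] yaw 16.30 [ 1.8e-03  5.0e-04 -1.0e+00] [ 0.81325774  0.13500231 -0.71931787] 9.5 open 0.6890059522479521
[334. 150.] 24964 ztop 0.0169 mean [0.5454 0.2143 0.0222] rect c [543.8 209.6] [130.2 171.1] ang 16.3
[533. 213.] 2046 ztop 0.0168 mean [ 0.5548 -0.0313  0.0159] rect c [551.5 -34. ] [74.7 63. ] ang 4.2
[101. 221.] 5823 ztop 0.0164 mean [0.4147 0.4204 0.0156] rect c [400.6 420.4] [ 77.7 165.4] ang 6.8
[291. 320.] 1747 ztop 0.0161 mean [0.3666 0.2012 0.0154] rect c [373.4 189.1] [ 29.6 126.5] ang 16.2
y ext at x 20 [-83.20144695  85.46778113]
y ext at x 45 [-83.5184726   84.58378764]
x ext at y -60 [-61.76396342  66.37798713]
x ext at y 0 [-62.25215466  66.51166874]
x ext at y 60 [-62.29613258  66.06938931]
seat 1 ((15.067766189575195, 50.551307678222656), (37.504127502441406, 41.83088302612305), 89.7259521484375) 328
seat -1 ((1.846405029296875, -49.67401885986328), (69.04894256591797, 39.37310028076172), 0.13685452938079834) 2991
hole pix 1592 -18.92205072355486
rot 6x [-0.01 -0.02  7.47] | trans 23x [0.455 0.952 0.004] | t 9.55 yaw now 16.29
```

View pics/w3.png

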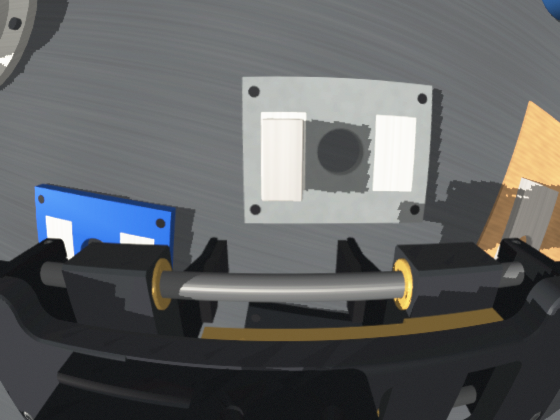

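```bash
cat > blk.py <<'E'
from h import *
import sys
fn=sys.argv[1]; zc=float(sys.argv[2]); W=np.load(fn+'.npy')
a=math.radians(16.3);u=np.array([math.cos(a),math.sin(a)]);v=np.array([-u[1],u[0]])
c0=np.array([.5438,.2096])
X=(W[:,:,:2]-c0)@u*1000; Y=(W[:,:,:2]-c0)@v*1000; Z=W[:,:,2]*1000
m=((abs(Z-zc)<4)&(abs(X)<100)&(abs(Y)<100)).astype(np.uint8)
n,l,st,ce=cv2.connectedComponentsWithStats(m,connectivity=4)
for i in range(1,n):
    if st[i,4]<200: continue
    k=l==i; print(st[i,4],ce[i].round(),np.percentile(Z[k],50),cv2.minAreaRect(np.stack([X[k],Y[k]],1).astype(np.float32)))
E
python3 blk.py w3 65
```

```text
3431 [282. 159.] 65.33654364303176 ((-0.8350162506103516, 51.29945373535156), (29.934755325317383, 59.86840057373047), 89.45524597167969)
```

Block 1 stands on its seat within about 1 mm and 0.6° of square in the wrist image; its top is at (282,159), measured height 65 mm. Next is block 2.

Call:
move_arm --moves '[{"hand": 60, "x": 0, "y": 0, "z": 0, "wx": 0, "wy": 0, "wz": 7.5}, {"hand": 60, "x": 0, "y": 0, "z": 0, "wx": 0, "wy": 0, "wz": 7.5}, {"hand": 60, "x": 0, "y": 0, "z": 0, "wx": 0, "wy": 0, "wz": 7.5}, {"hand": 60, "x": 0, "y": 0, "z": 0, "wx": 0, "wy": 0, "wz": 7.5}, {"hand": 60, "x": 0, "y": 0, "z": 0, "wx": 0, "wy": 0, "wz": 7.5}, {"hand": 60, "x": 0, "y": 0, "z": 0, "wx": 0, "wy": 0, "wz": 7.3}, {"hand": 60, "x": 0.45, "y": 0.95, "z": 0, "wx": 0, "wy": 0, "wz": 0}, {"hand": 60, "x": 0.45, "y": 0.95, "z": 0, "wx": 0, "wy": 0, "wz": 0}, {"hand": 60, "x": 0.45, "y": 0.95, "z": 0, "wx": 0, "wy": 0, "wz": 0}, {"hand": 60, "x": 0.45, "y": 0.95, "z": 0, "wx": 0, "wy": 0, "wz": 0}, {"hand": 60, "x": 0.45, "y": 0.95, "z": 0, "wx": 0, "wy": 0, "wz": 0}, {"hand": 60, "x": 0.45, "y": 0.95, "z": 0, "wx": 0, "wy": 0, "wz": 0}, {"hand": 60, "x": 0.45, "y": 0.95, "z": 0, "wx": 0, "wy": 0, "wz": 0}, {"hand": 60, "x": 0.45, "y": 0.95, "z": 0, "wx": 0, "wy": 0, "wz": 0}, {"hand": 60, "x": 0.45, "y": 0.95, "z": 0, "wx": 0, "wy": 0, "wz": 0}, {"hand": 60, "x": 0.45, "y": 0.95, "z": 0, "wx": 0, "wy": 0, "wz": 0}, {"hand": 60, "x": 0.45, "y": 0.95, "z": 0, "wx": 0, "wy": 0, "wz": 0}, {"hand": 60, "x": 0.45, "y": 0.95, "z": 0, "wx": 0, "wy": 0, "wz": 0}, {"hand": 60, "x": 0.45, "y": 0.95, "z": 0, "wx": 0, "wy": 0, "wz": 0}, {"hand": 60, "x": 0.45, "y": 0.95, "z": 0, "wx": 0, "wy": 0, "wz": 0}]'

```text
time_s: 11.55
position: [0.4665, -0.1245, 0.1315]
tcp_rot: [[0.879, -0.478, 0.001], [-0.478, -0.879, -0.001], [0.001, -0.0, -1.0]]
force: [0.9, 0.1, -0.9]
opening: 0.69
```

Call:
move_arm --moves '[{"hand": 60, "x": 0.45, "y": 0.95, "z": 0, "wx": 0, "wy": 0, "wz": 0}, {"hand": 60, "x": 0.45, "y": 0.95, "z": 0, "wx": 0, "wy": 0, "wz": 0}, {"hand": 60, "x": 0.45, "y": 0.95, "z": 0, "wx": 0, "wy": 0, "wz": 0}, {"hand": 60, "x": 0.45, "y": 0.95, "z": 0, "wx": 0, "wy": 0, "wz": 0}, {"hand": 60, "x": 0.45, "y": 0.95, "z": 0, "wx": 0, "wy": 0, "wz": 0}, {"hand": 60, "x": 0.45, "y": 0.95, "z": 0, "wx": 0, "wy": 0, "wz": 0}, {"hand": 60, "x": 0.45, "y": 0.95, "z": -0.5, "wx": 0, "wy": 0, "wz": 0}, {"hand": 60, "x": 0, "y": 0.95, "z": -0.5, "wx": 0, "wy": 0, "wz": 0}, {"hand": 60, "x": 0, "y": 0, "z": 0, "wx": 0, "wy": 0, "wz": 0}, {"hand": 60, "x": 0, "y": 0, "z": 0, "wx": 0, "wy": 0, "wz": 0}]'

```text
time_s: 12.55
position: [0.444, -0.3278, 0.1564]
tcp_rot: [[0.878, -0.479, 0.0], [-0.479, -0.878, 0.0], [0.0, -0.0, -1.0]]
force: [0.5, 0.6, -0.1]
opening: 0.692
```

```bash
python3 wl.py w4; cp w4.npy /tmp
```

```text
[ 0.444  -0.3278  0.1564] yaw -28.59 [ 3.e-04  3.e-04 -1.e+00] [ 0.54806201  0.62209945 -0.108452  ] 12.55 open 0.6917605933695563
[41. 37.] 1017 ztop 0.0449 mean [ 0.7278 -0.1856  0.0441] rect c [ 728.9 -185.1] [33.5 32.9] ang 18.6
[161.  34.] 325 ztop 0.0181 mean [ 0.6413 -0.3015  0.0171] rect c [ 641.8 -301.3] [21.5 19.3] ang 43.4
[257.  71.] 2568 ztop 0.0261 mean [ 0.5578 -0.3621  0.0241] rect c [ 558.2 -361.9] [57.2 56.3] ang 58.9
[311. 172.] 2702 ztop 0.0551 mean [ 0.4571 -0.3613  0.0544] rect c [ 456.4 -361.5] [30.4 59.7] ang 61.7
[ 75. 177.] 1225 ztop 0.0491 mean [ 0.5681 -0.151   0.0484] rect c [ 568.3 -150.1] [32.4 33. ] ang 38.5
[ 34. 224.] 1315 ztop 0.0173 mean [ 0.5622 -0.0391  0.0164] rect c [556.7 -34.6] [63.4 63.1] ang 3.7
[203. 229.] 1663 ztop 0.0494 mean [ 0.4571 -0.2473  0.0487] rect c [ 453.  -246.3] [51.2 43.2] ang 79.6
[  6. 401.] 276 ztop 0.0169 mean [0.3334 0.4278 0.0163] rect c [329.9 423. ] [ 48.8 152.3] ang 27.1
```

View pics/w4.png

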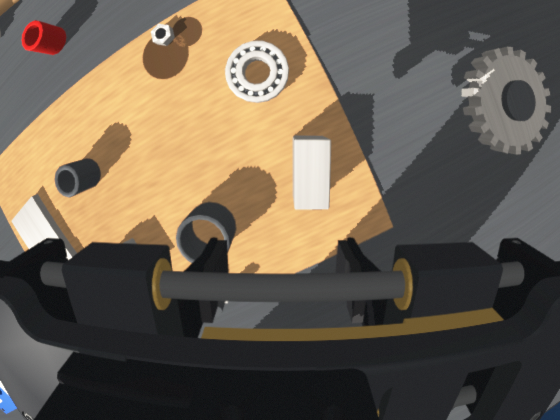

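Block 2 is at (311,172) in the wrist view, centre (0.4563,-0.3614), yaw -28.3°.

Run:
```python
from h import *
mv(0.4560,-0.3614,0.019,-28.4)
```

```text
rot 1x [-0.05  0.07 -0.13] | trans 6x [0.182 0.165 0.914] | t 12.6 yaw now -28.53
```

Call:
move_arm --moves '[{"hand": 60, "x": 0.55, "y": 0.5, "z": 0, "wx": 0, "wy": 0, "wz": -0.1}, {"hand": 60, "x": 0.54, "y": 0.49, "z": 0.5, "wx": 0, "wy": 0, "wz": 0}, {"hand": 60, "x": 0, "y": 0, "z": 0.96, "wx": 0, "wy": 0, "wz": 0}, {"hand": 60, "x": 0, "y": 0, "z": 0.96, "wx": 0, "wy": 0, "wz": 0}, {"hand": 60, "x": 0, "y": 0, "z": 0.96, "wx": 0, "wy": 0, "wz": 0}, {"hand": 60, "x": 0, "y": 0, "z": 0.96, "wx": 0, "wy": 0, "wz": 0}, {"hand": 60, "x": 0, "y": 0, "z": 0.7, "wx": 0, "wy": 0, "wz": 0}, {"hand": 60, "x": 0, "y": 0, "z": 0.44, "wx": 0, "wy": 0, "wz": 0}, {"hand": 60, "x": 0, "y": 0, "z": 0, "wx": 0, "wy": 0, "wz": 0}, {"hand": 60, "x": 0, "y": 0, "z": 0, "wx": 0, "wy": 0, "wz": 0}, {"hand": 0, "x": 0, "y": 0, "z": 0, "wx": 0, "wy": 0, "wz": 0}, {"hand": 0, "x": 0, "y": 0, "z": 0, "wx": 0, "wy": 0, "wz": 0}, {"hand": 0, "x": 0, "y": 0, "z": 0, "wx": 0, "wy": 0, "wz": 0}, {"hand": 0, "x": 0, "y": 0, "z": 0, "wx": 0, "wy": 0, "wz": 0}, {"hand": 0, "x": 0, "y": 0, "z": 0, "wx": 0, "wy": 0, "wz": 0}]'

```text
time_s: 14.1
position: [0.4559, -0.3623, 0.0202]
tcp_rot: [[0.88, -0.475, 0.0], [-0.475, -0.88, -0.001], [0.001, 0.001, -1.0]]
force: [-1.7, -0.7, 2.1]
opening: 0.343
```

Call:
move_arm --moves '[{"hand": 0, "x": 0, "y": 0, "z": -0.6, "wx": 0, "wy": 0, "wz": 0}, {"hand": 0, "x": 0, "y": 0, "z": -0.9, "wx": 0, "wy": 0, "wz": 0}, {"hand": 0, "x": 0, "y": 0, "z": -0.9, "wx": 0, "wy": 0, "wz": 0}, {"hand": 0, "x": 0, "y": 0, "z": -0.9, "wx": 0, "wy": 0, "wz": 0}, {"hand": 0, "x": 0, "y": 0, "z": -0.7, "wx": 0, "wy": 0, "wz": 0}]'

```text
time_s: 14.6
position: [0.4555, -0.3611, 0.121]
tcp_rot: [[0.88, -0.476, -0.001], [-0.476, -0.88, 0.001], [-0.001, -0.001, -1.0]]
force: [0.9, 0.1, -5.9]
opening: 0.344
```

```bash
cat >> h.py <<'E'
PC=np.array([.5438,.2096]);PY=16.3
def pw(X,Y):
    a=math.radians(PY); return PC+np.array([math.cos(a)*X-math.sin(a)*Y, math.sin(a)*X+math.cos(a)*Y])/1000
E
python3 - <<'E'
from h import *
t=pw(0,-50.3);print(t)
mv(*t,0.12,16.3)
E
```

```text
[0.55791754 0.16132179]
rot 6x [-0.01  0.01 -7.45] | trans 20x [ 0.49  -0.945  0.002] | t 14.6 yaw now -28.41
```

Call:
move_arm --moves '[{"hand": 0, "x": 0, "y": 0, "z": 0, "wx": 0, "wy": 0, "wz": -7.5}, {"hand": 0, "x": 0, "y": 0, "z": 0, "wx": 0, "wy": 0, "wz": -7.5}, {"hand": 0, "x": 0, "y": 0, "z": 0, "wx": 0, "wy": 0, "wz": -7.5}, {"hand": 0, "x": 0, "y": 0, "z": 0, "wx": 0, "wy": 0, "wz": -7.5}, {"hand": 0, "x": 0, "y": 0, "z": 0, "wx": 0, "wy": 0, "wz": -7.5}, {"hand": 0, "x": 0, "y": 0, "z": 0, "wx": 0, "wy": 0, "wz": -7.2}, {"hand": 0, "x": 0.49, "y": -0.94, "z": 0, "wx": 0, "wy": 0, "wz": 0}, {"hand": 0, "x": 0.49, "y": -0.94, "z": 0, "wx": 0, "wy": 0, "wz": 0}, {"hand": 0, "x": 0.49, "y": -0.94, "z": 0, "wx": 0, "wy": 0, "wz": 0}, {"hand": 0, "x": 0.49, "y": -0.94, "z": 0, "wx": 0, "wy": 0, "wz": 0}, {"hand": 0, "x": 0.49, "y": -0.94, "z": 0, "wx": 0, "wy": 0, "wz": 0}, {"hand": 0, "x": 0.49, "y": -0.94, "z": 0, "wx": 0, "wy": 0, "wz": 0}, {"hand": 0, "x": 0.49, "y": -0.94, "z": 0, "wx": 0, "wy": 0, "wz": 0}, {"hand": 0, "x": 0.49, "y": -0.94, "z": 0, "wx": 0, "wy": 0, "wz": 0}, {"hand": 0, "x": 0.49, "y": -0.94, "z": 0, "wx": 0, "wy": 0, "wz": 0}, {"hand": 0, "x": 0.49, "y": -0.94, "z": 0, "wx": 0, "wy": 0, "wz": 0}, {"hand": 0, "x": 0.49, "y": -0.94, "z": 0, "wx": 0, "wy": 0, "wz": 0}, {"hand": 0, "x": 0.49, "y": -0.94, "z": 0, "wx": 0, "wy": 0, "wz": 0}, {"hand": 0, "x": 0.49, "y": -0.94, "z": 0, "wx": 0, "wy": 0, "wz": 0}, {"hand": 0, "x": 0.49, "y": -0.94, "z": 0, "wx": 0, "wy": 0, "wz": 0}]'

```text
time_s: 16.6
position: [0.5272, 0.0035, 0.1198]
tcp_rot: [[0.96, 0.28, -0.002], [0.28, -0.96, 0.001], [-0.002, -0.001, -1.0]]
force: [-0.3, 0.2, -6.2]
opening: 0.344
```

Call:
move_arm --moves '[{"hand": 0, "x": 0.49, "y": -0.94, "z": 0, "wx": 0, "wy": 0, "wz": 0}, {"hand": 0, "x": 0.49, "y": -0.94, "z": 0, "wx": 0, "wy": 0, "wz": 0}, {"hand": 0, "x": 0.49, "y": -0.94, "z": 0, "wx": 0, "wy": 0, "wz": 0}, {"hand": 0, "x": 0.49, "y": -0.94, "z": 0, "wx": 0, "wy": 0, "wz": 0}, {"hand": 0, "x": 0.49, "y": -0.94, "z": 0, "wx": 0, "wy": 0, "wz": 0}, {"hand": 0, "x": 0.49, "y": -0.94, "z": 0, "wx": 0, "wy": 0, "wz": 0}, {"hand": 0, "x": 0, "y": 0, "z": 0, "wx": 0, "wy": 0, "wz": 0}, {"hand": 0, "x": 0, "y": 0, "z": 0, "wx": 0, "wy": 0, "wz": 0}, {"hand": 0, "x": 0, "y": 0, "z": 0, "wx": 0, "wy": 0, "wz": 0}]'

```text
time_s: 17.5
position: [0.5581, 0.1574, 0.1195]
tcp_rot: [[0.96, 0.28, -0.002], [0.28, -0.96, -0.0], [-0.002, -0.0, -1.0]]
force: [0.6, -0.7, -5.3]
opening: 0.345
```

```bash
python3 wl.py w5;python3 - <<'E'
from h import *
W=np.load('w5.npy'); p,r,s=pose(); yw=math.atan2(r[1,0],r[0,0])
u=np.array([math.cos(yw),math.sin(yw)]);v=np.array([-u[1],u[0]])
X=(W[:,:,:2]-p[:2])@u*1000; Y=(W[:,:,:2]-p[:2])@v*1000; Z=W[:,:,2]*1000-p[2]*1000
fr=(abs(Y)<10)&(Z>-12)&(Z<28)&(X>15)&(X<45); print('front X',fr.sum(),np.percentile(X[fr],[5,50,95]))
t=pw(0,-50.3); mv(*t,0.033,16.3,n=5)
E
```

```text
[0.5581 0.1574 0.1195] yaw 16.28 [-2.e-03 -5.e-04 -1.e+00] [ 0.57965981 -0.72423227 -5.3094874 ] 17.5 open 0.3450135665610959
[520.  15.] 1313 ztop 0.0661 mean [0.7929 0.0062 0.0681] rect c [793.9   2.3] [38.2  7.9] ang 88.6
[213. 180.] 17823 ztop 0.0491 mean [0.5376 0.2573 0.0625] rect c [531.5 258.9] [55.3 30.8] ang 15.7
[467. 245.] 1683 ztop 0.0169 mean [ 0.5708 -0.031   0.0161] rect c [568.3 -33. ] [41.5 62. ] ang 4.1
[ 13. 245.] 707 ztop 0.0164 mean [0.4219 0.4503 0.0156] rect c [416.8 443.1] [40.3 76.1] ang 7.1
[ 75. 257.] 201 ztop 0.0164 mean [0.4418 0.3526 0.0153] rect c [441.6 352.8] [15.2 22.7] ang 15.0
[ 85. 305.] 295 ztop 0.0163 mean [0.3821 0.3399 0.0154] rect c [378.5 338.7] [51.1 13.5] ang 14.3
[460. 304.] 337 ztop 0.0169 mean [ 0.505  -0.0595  0.0162] rect c [503.  -59.6] [40.8 19.2] ang 4.4
front X 945 [30.38734072 30.69699001 30.97664367]
rot 1x [-0.01  0.09 -0.05] | trans 5x [ 0.006 -0.033  0.693] | t 17.55 yaw now 16.25
```

View pics/w5.png

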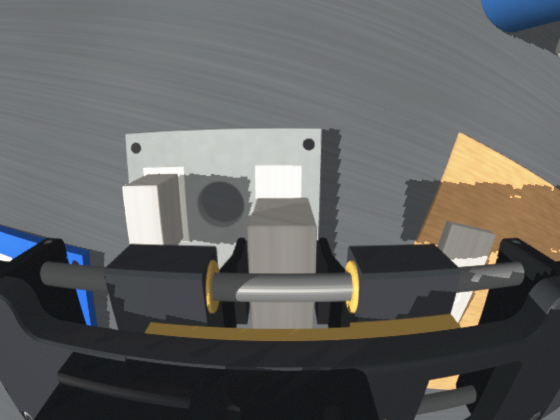

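Block 2 at (282,235) is held above the right seat, which shows at (278,180), and block 1 stands at (155,210). I'll lower it.

Call:
move_arm --moves '[{"hand": 0, "x": 0, "y": -0.14, "z": 0.8, "wx": 0, "wy": 0, "wz": 0}, {"hand": 0, "x": 0, "y": 0, "z": 0.9, "wx": 0, "wy": 0, "wz": 0}, {"hand": 0, "x": 0, "y": 0, "z": 0.8, "wx": 0, "wy": 0, "wz": 0}, {"hand": 0, "x": 0, "y": 0, "z": 0.5, "wx": 0, "wy": 0, "wz": 0}, {"hand": 0, "x": 0, "y": 0, "z": 0.3, "wx": 0, "wy": 0, "wz": 0}, {"hand": 0, "x": 0, "y": 0, "z": 0.12, "wx": 0, "wy": 0, "wz": 0}, {"hand": 0, "x": 0, "y": 0, "z": 0, "wx": 0, "wy": 0, "wz": 0}, {"hand": 0, "x": 0, "y": 0, "z": 0, "wx": 0, "wy": 0, "wz": 0}]'

```text
time_s: 18.35
position: [0.5589, 0.1614, 0.0351]
tcp_rot: [[0.96, 0.28, 0.002], [0.28, -0.96, 0.0], [0.002, 0.0, -1.0]]
force: [0.5, 0.3, -5.9]
opening: 0.34
```

Run:
```python
from h import *
t=pw(-0.7,-50.3); mv(*t,0.0310,16.3,n=1)
```

```text
rot 1x [ 0.02 -0.09 -0.01] | trans 1x [-0.068 -0.007  0.163] | t 18.35 yaw now 16.29
```

Call:
move_arm --moves '[{"hand": 0, "x": -0.07, "y": 0, "z": 0.06, "wx": 0, "wy": 0, "wz": 0}, {"hand": 0, "x": 0, "y": 0, "z": 0.06, "wx": 0, "wy": 0, "wz": 0}, {"hand": 0, "x": 0, "y": 0, "z": 0.04, "wx": 0, "wy": 0, "wz": 0}, {"hand": 0, "x": 0, "y": 0, "z": 0, "wx": 0, "wy": 0, "wz": 0}, {"hand": 0, "x": 0, "y": 0, "z": 0, "wx": 0, "wy": 0, "wz": 0}]'

```text
time_s: 18.85
position: [0.5565, 0.161, 0.0312]
tcp_rot: [[0.96, 0.281, 0.0], [0.281, -0.96, 0.0], [0.0, 0.0, -1.0]]
force: [-2.3, -1.0, 4.9]
opening: 0.344
```

Contact (+4.9 N). I'll release, rise and look.

Call:
move_arm --moves '[{"hand": 50, "x": 0, "y": 0, "z": 0, "wx": 0, "wy": 0, "wz": 0}, {"hand": 50, "x": 0, "y": 0, "z": 0, "wx": 0, "wy": 0, "wz": 0}, {"hand": 50, "x": 0, "y": 0, "z": 0, "wx": 0, "wy": 0, "wz": 0}, {"hand": 50, "x": 0, "y": 0, "z": -0.5, "wx": 0, "wy": 0, "wz": 0}, {"hand": 50, "x": 0, "y": 0, "z": -0.9, "wx": 0, "wy": 0, "wz": 0}, {"hand": 50, "x": 0, "y": 0, "z": -0.9, "wx": 0, "wy": 0, "wz": 0}, {"hand": 50, "x": 0, "y": 0, "z": -0.9, "wx": 0, "wy": 0, "wz": 0}, {"hand": 80, "x": -0.9, "y": 0, "z": -0.9, "wx": 0, "wy": 0, "wz": 0}, {"hand": 80, "x": -0.9, "y": 0, "z": 0, "wx": 0, "wy": 0, "wz": 0}, {"hand": 80, "x": 0, "y": 0, "z": 0, "wx": 0, "wy": 0, "wz": 0}, {"hand": 80, "x": 0, "y": 0, "z": 0, "wx": 0, "wy": 0, "wz": 0}]'

```text
time_s: 19.95
position: [0.5141, 0.1484, 0.1335]
tcp_rot: [[0.96, 0.28, 0.002], [0.28, -0.96, 0.0], [0.002, 0.0, -1.0]]
force: [0.4, -0.2, 0.2]
opening: 0.849
```

```bash
python3 wl.py w6; python3 blk.py w6 65
python3 - <<'E'
from h import *
mv(0.513,-0.0385,0.13,4.2)
E
```

```text
[0.5141 0.1484 0.1335] yaw 16.28 [ 1.9e-03  2.0e-04 -1.0e+00] [ 0.38370909 -0.19095175  0.17361917] 19.95 open 0.8487649080120273
[229. 150.] 25309 ztop 0.0652 mean [0.5445 0.2058 0.0653] rect c [542.6 210.5] [ 59.7 130.6] ang 16.5
[464. 212.] 3004 ztop 0.0169 mean [ 0.5562 -0.0305  0.0161] rect c [552.7 -34.4] [71.7 62.8] ang 5.0
[ 37. 223.] 3791 ztop 0.0165 mean [0.411  0.4142 0.0157] rect c [392.8 413.4] [ 94.7 154.8] ang 7.0
[545. 232.] 920 ztop 0.0478 mean [ 0.5664 -0.142   0.0472] rect c [ 566.2 -145.6] [34.5 27.2] ang 41.8
[225. 325.] 1560 ztop 0.0163 mean [0.3652 0.1697 0.0154] rect c [370.1 151.9] [ 38.5 137.1] ang 15.8
3388 [281. 158.] 65.33980790637422 ((-0.9055900573730469, -49.2744026184082), (29.889339447021484, 59.61914825439453), 89.40751647949219)
2845 [151. 161.] 65.42282910177401 ((-1.094278335571289, 50.88774871826172), (59.677978515625, 31.232603073120117), 0.09200479090213776)
rot 2x [ 0.   -0.07  6.04] | trans 8x [-0.077  0.932  0.016] | t 20.0 yaw now 16.29
```

View pics/w6.png

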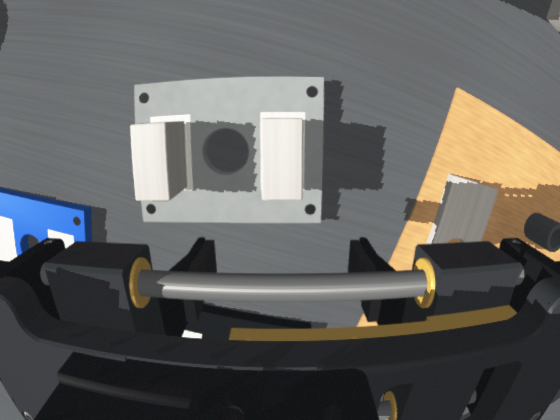

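Both blocks stand square at plate x ≈ -1, y ≈ +50.9 and -49.3 mm. Next is the bridge, starting with a look from the near side.

Run:
```python
from h import *
mv(0.455,-0.038,0.14,4.2)
```

```text
rot 2x [ 0.   -0.07  6.04] | trans 8x [-0.366  0.908 -0.034] | t 20.0 yaw now 16.29
```

Call:
move_arm --moves '[{"hand": 80, "x": 0, "y": 0, "z": 0, "wx": 0, "wy": 0, "wz": 6}, {"hand": 80, "x": 0, "y": 0, "z": 0, "wx": 0, "wy": 0, "wz": 6}, {"hand": 80, "x": -0.36, "y": 0.9, "z": -0.04, "wx": 0, "wy": 0, "wz": 0}, {"hand": 80, "x": -0.36, "y": 0.9, "z": -0.04, "wx": 0, "wy": 0, "wz": 0}, {"hand": 80, "x": -0.36, "y": 0.9, "z": -0.04, "wx": 0, "wy": 0, "wz": 0}, {"hand": 80, "x": -0.36, "y": 0.9, "z": -0.04, "wx": 0, "wy": 0, "wz": 0}, {"hand": 80, "x": -0.36, "y": 0.9, "z": -0.04, "wx": 0, "wy": 0, "wz": 0}, {"hand": 80, "x": -0.36, "y": 0.9, "z": -0.04, "wx": 0, "wy": 0, "wz": 0}, {"hand": 80, "x": -0.36, "y": 0.9, "z": -0.04, "wx": 0, "wy": 0, "wz": 0}, {"hand": 80, "x": -0.36, "y": 0.9, "z": -0.04, "wx": 0, "wy": 0, "wz": 0}, {"hand": 80, "x": 0, "y": 0, "z": 0, "wx": 0, "wy": 0, "wz": 0}, {"hand": 80, "x": 0, "y": 0, "z": 0, "wx": 0, "wy": 0, "wz": 0}]'

```text
time_s: 21.2
position: [0.4561, -0.0371, 0.1406]
tcp_rot: [[0.997, 0.073, 0.001], [0.073, -0.997, 0.0], [0.001, -0.0, -1.0]]
force: [0.8, 0.4, 1.1]
opening: 0.921
```

```bash
python3 wl.py w7
python3 - <<'E'
from h import *
W=np.load('w7.npy');Z=W[:,:,2]*1000
m=(abs(W[:,:,0]-.513)<.1)&(abs(W[:,:,1]+.038)<.06)&(abs(Z-16)<3.2)
P=(W[m][:,:2]*1000).astype(np.float32)
for zz in (12,13,14,15):
    q=(abs(W[:,:,0]-.513)<.1)&(abs(W[:,:,1]+.038)<.06)&(Z>zz)&(Z<20); r=cv2.minAreaRect((W[q][:,:2]*1000).astype(np.float32)); print(zz,r)
h=(abs(W[:,:,0]-.513)<.02)&(abs(W[:,:,1]+.038)<.02)&(Z<10); print('hole',h.sum(),cv2.minEnclosingCircle((W[h][:,:2]*1000).astype(np.float32)))
E
```

```text
[ 0.4561 -0.0371  0.1406] yaw 4.20 [ 7.e-04  1.e-04 -1.e+00] [0.81436165 0.41643067 1.13331402] 21.2 open 0.9211382862586407
[ 64. 102.] 14350 ztop 0.0605 mean [0.5504 0.1729 0.0638] rect c [544.  205.3] [ 61.2 123.1] ang 16.5
[535.  54.] 211 ztop 0.0178 mean [ 0.642  -0.2995  0.0167] rect c [ 642.1 -300.3] [19.8 21.3] ang 69.1
[288. 134.] 10305 ztop 0.0171 mean [ 0.5155 -0.0371  0.0164] rect c [514.2 -37.3] [149.8  60.5] ang 4.1
[421.  89.] 1533 ztop 0.0492 mean [ 0.5682 -0.1477  0.0484] rect c [ 568.6 -148.3] [33.1 33.1] ang 34.0
[554. 137.] 442 ztop 0.0230 mean [ 0.5543 -0.3397  0.0215] rect c [ 553.5 -341. ] [51.5 16.6] ang 12.7
[394. 206.] 1905 ztop 0.0388 mean [ 0.4612 -0.1383  0.0381] rect c [ 460.4 -139.3] [31.1 42.4] ang 85.0
[484. 221.] 1918 ztop 0.0483 mean [ 0.4586 -0.2407  0.0477] rect c [ 456.8 -243.8] [36.1 52.3] ang 6.0
[154. 262.] 311 ztop 0.0164 mean [0.3795 0.0912 0.0154] rect c [378.7  91.1] [14.8 26.6] ang 5.8
12 ((514.1676025390625, -37.329383850097656), (149.83900451660156, 60.544837951660156), 4.059000015258789)
13 ((514.1676025390625, -37.329383850097656), (149.83900451660156, 60.544837951660156), 4.059000015258789)
14 ((514.1676025390625, -37.329383850097656), (149.83900451660156, 60.544837951660156), 4.059000015258789)
15 ((513.9266357421875, -37.30795669555664), (149.3633270263672, 60.44719314575195), 4.048919200897217)
hole 822 ((513.558349609375, -37.10564041137695), 14.742485046386719)
```

View pics/w7.png

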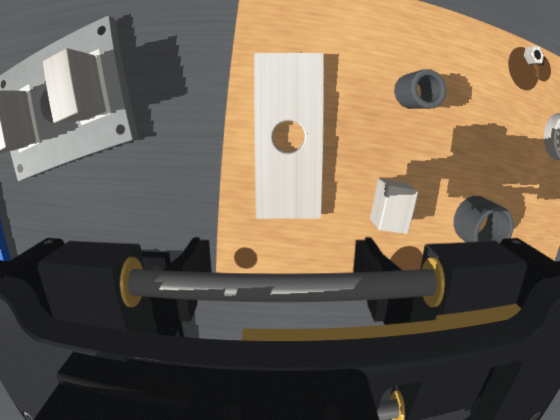

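The bridge is at (288,134) with its hole at (290,137), centre (0.5138,-0.0373), yaw 4.1°. I'll grip it across its width at the middle.

Run:
```python
from h import *
mv(0.5138,-0.0373,0.030,4.1,n=1)
```

```text
rot 1x [-0.01 -0.03  0.17] | trans 1x [2.307 0.197 4.424] | t 21.25 yaw now 4.27
```

Call:
move_arm --moves '[{"hand": 80, "x": 0.9, "y": 0.1, "z": 0.3, "wx": 0, "wy": 0, "wz": 0.1}, {"hand": 80, "x": 0.9, "y": 0.1, "z": 0.9, "wx": 0, "wy": 0, "wz": 0}, {"hand": 80, "x": 0.5, "y": 0, "z": 0.9, "wx": 0, "wy": 0, "wz": 0}, {"hand": 80, "x": 0, "y": 0, "z": 0.9, "wx": 0, "wy": 0, "wz": 0}, {"hand": 80, "x": 0, "y": 0, "z": 0.9, "wx": 0, "wy": 0, "wz": 0}, {"hand": 80, "x": 0, "y": 0, "z": 0.5, "wx": 0, "wy": 0, "wz": 0}, {"hand": 80, "x": 0, "y": 0, "z": 0, "wx": 0, "wy": 0, "wz": 0}, {"hand": 80, "x": 0, "y": 0, "z": 0, "wx": 0, "wy": 0, "wz": 0}]'

```text
time_s: 22.05
position: [0.5131, -0.0369, 0.0309]
tcp_rot: [[0.997, 0.074, 0.0], [0.074, -0.997, -0.0], [0.0, 0.0, -1.0]]
force: [-0.4, -0.0, 0.2]
opening: 0.925
```

Run:
```python
from h import *
print(pose()[0]); mv(0.5138,-0.0373,0.007,4.1,n=1)
```

```text
[ 0.51310291 -0.0368777   0.03094572]
rot 1x [ 0.   -0.01  0.14] | trans 1x [0.027 0.019 0.958] | t 22.05 yaw now 4.24
```

Call:
move_arm --moves '[{"hand": 80, "x": 0.03, "y": 0.02, "z": 0.5, "wx": 0, "wy": 0, "wz": 0.1}, {"hand": 80, "x": 0, "y": 0, "z": 0.45, "wx": 0, "wy": 0, "wz": 0}, {"hand": 80, "x": 0, "y": 0, "z": 0, "wx": 0, "wy": 0, "wz": 0}, {"hand": 0, "x": 0, "y": 0, "z": 0, "wx": 0, "wy": 0, "wz": 0}, {"hand": 0, "x": 0, "y": 0, "z": 0, "wx": 0, "wy": 0, "wz": 0}, {"hand": 0, "x": 0, "y": 0, "z": 0, "wx": 0, "wy": 0, "wz": 0}, {"hand": 0, "x": 0, "y": 0, "z": 0, "wx": 0, "wy": 0, "wz": 0}, {"hand": 0, "x": 0, "y": 0, "z": 0, "wx": 0, "wy": 0, "wz": 0}]'

```text
time_s: 22.85
position: [0.5138, -0.038, 0.0074]
tcp_rot: [[0.997, 0.072, 0.001], [0.072, -0.997, -0.0], [0.001, 0.0, -1.0]]
force: [0.1, -1.2, 2.0]
opening: 0.683
```

Call:
move_arm --moves '[{"hand": 0, "x": 0, "y": 0, "z": -0.4, "wx": 0, "wy": 0, "wz": 0}, {"hand": 0, "x": 0, "y": 0, "z": -0.7, "wx": 0, "wy": 0, "wz": 0}, {"hand": 0, "x": 0, "y": 0, "z": -0.8, "wx": 0, "wy": 0, "wz": 0}, {"hand": 0, "x": 0, "y": 0, "z": -0.8, "wx": 0, "wy": 0, "wz": 0}, {"hand": 0, "x": 0, "y": 0, "z": -0.8, "wx": 0, "wy": 0, "wz": 0}, {"hand": 0, "x": 0, "y": 0, "z": -0.8, "wx": 0, "wy": 0, "wz": 0}, {"hand": 0, "x": 0, "y": 0, "z": -0.4, "wx": 0, "wy": 0, "wz": 0}, {"hand": 0, "x": 0, "y": 0, "z": 0, "wx": 0, "wy": 0, "wz": 0}]'

```text
time_s: 23.65
position: [0.5139, -0.0377, 0.1257]
tcp_rot: [[0.997, 0.072, 0.002], [0.072, -0.997, -0.001], [0.002, 0.001, -1.0]]
force: [0.7, 0.3, -5.6]
opening: 0.683
```

```bash
python3 wl.py w8
python3 - <<'E'
from h import *
t=pw(-0.4,0.5); print(t); mv(*t,0.12,106.3)
mv(*t,0.12,106.3,rotfirst=False)
W=np.load('w8.npy'); p,r,s=pose(); T=(W-p)@r*1000
k=(T[:,:,0]>-80)&(T[:,:,0]<100)&(abs(T[:,:,1])<29)&(T[:,:,2]<6)&(T[:,:,2]>-20)
a=T[k]; print('tool frame pts',k.sum(),a.min(0),a.max(0))
A=np.c_[a[:,:2],np.ones(len(a))]; sol=np.linalg.lstsq(A[a[:,0]>45],a[a[:,0]>45][:,2],rcond=None)[0]; print('plane slope deg',np.degrees(sol[:2]),sol[2])
E
```

```text
[ 0.5139 -0.0377  0.1257] yaw 4.10 [ 2.2e-03 -5.0e-04 -1.0e+00] [ 0.73921594  0.33989678 -5.62978585] 23.65 open 0.6828095931567237
[460.   4.] 260 ztop 0.0385 mean [ 0.7137 -0.1855  0.0396] rect c [ 713.6 -185.7] [ 3.3 15.8] ang 4.6
[ 58. 157.] 14147 ztop 0.0588 mean [0.5551 0.1628 0.0638] rect c [546.3 196.8] [ 60.2 105.7] ang 16.3
[541. 104.] 229 ztop 0.0179 mean [ 0.642  -0.2992  0.0168] rect c [ 642.5 -300.2] [19.1 22.3] ang 12.5
[420. 156.] 1666 ztop 0.0492 mean [ 0.569  -0.1477  0.0485] rect c [ 568.6 -148.3] [33.  32.9] ang 39.6
[554. 189.] 444 ztop 0.0231 mean [ 0.5532 -0.3401  0.0217] rect c [ 551.5 -341.2] [50.1 16.2] ang 19.1
[382. 256.] 544 ztop 0.0386 mean [ 0.4745 -0.1306  0.0379] rect c [ 474.  -131.1] [13.  16.7] ang 86.8
[0.54327574 0.20996764]
rot 13x [ 0.   -0.   -7.86] | trans 10x [0.917 0.393 0.019] | t 23.7 yaw now 4.10
rot 13x [ 0.   -0.   -7.86] | trans 10x [ 0.191 -0.979  0.019] | t 23.7 yaw now 4.10
tool frame pts 19402 [-42.27671477 -28.99668881 -19.85441502] [75.73464047 28.99587158  2.53759629]
plane slope deg [-0.00989774  0.04253203] -10.096929405105659
```

View pics/w8.png

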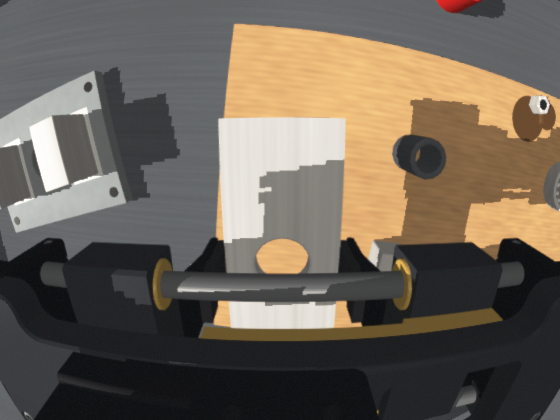

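The bridge is held level and centred; its far end is at 75.7 mm in the tool frame and its hole shows at (283,258). I'll turn it and carry it over the blocks.

Run:
```python
from h import *
t=pw(0,-1.1); print(t); mv(*t,0.12,106.3,n=11)
```

```text
[0.54410873 0.20854421]
rot 13x [ 0.   -0.   -7.86] | trans 11x [0.828 0.359 0.017] | t 23.7 yaw now 4.10
```

Call:
move_arm --moves '[{"hand": 0, "x": 0, "y": 0, "z": 0, "wx": 0, "wy": 0, "wz": -7.9}, {"hand": 0, "x": 0, "y": 0, "z": 0, "wx": 0, "wy": 0, "wz": -7.9}, {"hand": 0, "x": 0, "y": 0, "z": 0, "wx": 0, "wy": 0, "wz": -7.9}, {"hand": 0, "x": 0, "y": 0, "z": 0, "wx": 0, "wy": 0, "wz": -7.9}, {"hand": 0, "x": 0, "y": 0, "z": 0, "wx": 0, "wy": 0, "wz": -7.9}, {"hand": 0, "x": 0, "y": 0, "z": 0, "wx": 0, "wy": 0, "wz": -7.9}, {"hand": 0, "x": 0, "y": 0, "z": 0, "wx": 0, "wy": 0, "wz": -7.9}, {"hand": 0, "x": 0, "y": 0, "z": 0, "wx": 0, "wy": 0, "wz": -7.9}, {"hand": 0, "x": 0, "y": 0, "z": 0, "wx": 0, "wy": 0, "wz": -7.9}, {"hand": 0, "x": 0, "y": 0, "z": 0, "wx": 0, "wy": 0, "wz": -7.9}, {"hand": 0, "x": 0, "y": 0, "z": 0, "wx": 0, "wy": 0, "wz": -7.9}, {"hand": 0, "x": 0, "y": 0, "z": 0, "wx": 0, "wy": 0, "wz": -7.9}, {"hand": 0, "x": 0, "y": 0, "z": 0, "wx": 0, "wy": 0, "wz": -7.4}, {"hand": 0, "x": 0, "y": 0, "z": 0, "wx": 0, "wy": 0, "wz": 0}, {"hand": 0, "x": 0, "y": 0, "z": 0, "wx": 0, "wy": 0, "wz": 0}]'

```text
time_s: 25.2
position: [0.5127, -0.0375, 0.1235]
tcp_rot: [[-0.278, 0.961, -0.002], [0.961, 0.278, 0.001], [0.001, -0.002, -1.0]]
force: [0.6, -0.0, -5.3]
opening: 0.682
```

Run:
```python
from h import *
t=pw(0,-1.1); print(t); mv(*t,0.115,106.3,n=11)
```

```text
[0.54410873 0.20854421]
rot 1x [-0.11 -0.08 -0.17] | trans 11x [0.827 0.361 0.031] | t 25.2 yaw now 106.13
```

Call:
move_arm --moves '[{"hand": 0, "x": 0.4, "y": 0.18, "z": 0, "wx": 0, "wy": 0, "wz": -0.2}, {"hand": 0, "x": 0.82, "y": 0.36, "z": 0, "wx": 0, "wy": 0, "wz": 0}, {"hand": 0, "x": 0.82, "y": 0.36, "z": 0, "wx": 0, "wy": 0, "wz": 0}, {"hand": 0, "x": 0.82, "y": 0.36, "z": 0, "wx": 0, "wy": 0, "wz": 0}, {"hand": 0, "x": 0.82, "y": 0.36, "z": 0, "wx": 0, "wy": 0, "wz": 0}, {"hand": 0, "x": 0.82, "y": 0.36, "z": 0, "wx": 0, "wy": 0, "wz": 0}, {"hand": 0, "x": 0.82, "y": 0.36, "z": 0, "wx": 0, "wy": 0, "wz": 0}, {"hand": 0, "x": 0.82, "y": 0.36, "z": 0, "wx": 0, "wy": 0, "wz": 0}, {"hand": 0, "x": 0.82, "y": 0.36, "z": 0, "wx": 0, "wy": 0, "wz": 0}, {"hand": 0, "x": 0.82, "y": 0.36, "z": 0.1, "wx": 0, "wy": 0, "wz": 0}, {"hand": 0, "x": 0.82, "y": 0.36, "z": 0.1, "wx": 0, "wy": 0, "wz": 0}, {"hand": 0, "x": 0.4, "y": 0.18, "z": 0.1, "wx": 0, "wy": 0, "wz": 0}, {"hand": 0, "x": 0, "y": 0, "z": 0, "wx": 0, "wy": 0, "wz": 0}, {"hand": 0, "x": 0, "y": 0, "z": 0, "wx": 0, "wy": 0, "wz": 0}, {"hand": 0, "x": 0, "y": 0, "z": 0, "wx": 0, "wy": 0, "wz": 0}]'

```text
time_s: 26.7
position: [0.5443, 0.2051, 0.117]
tcp_rot: [[-0.283, 0.959, -0.001], [0.959, 0.283, -0.001], [-0.0, -0.001, -1.0]]
force: [0.4, -0.2, -6.3]
opening: 0.686
```

```bash
python3 wl.py w9
python3 - <<'E'
from h import *
cap('scene','s9.png')
t=pw(0,-1.1); print(t); mv(*t,0.075,106.3,n=1)
E
```

```text
[0.5443 0.2051 0.117 ] yaw 106.44 [-7.e-04 -6.e-04 -1.e+00] [ 0.36156141 -0.190838   -6.31071538] 26.7 open 0.6859705096860323
[153.   8.] 2291 ztop 0.0164 mean [0.388  0.3437 0.0155] rect c [382.3 344. ] [131.4  18.4] ang 7.0
[540. 110.] 4402 ztop 0.0608 mean [0.7379 0.3535 0.0644] rect c [741.8 356.4] [40.2 79.9] ang 22.1
[ 56. 172.] 12568 ztop 0.0163 mean [0.3189 0.1742 0.0155] rect c [314.3 158.5] [133.1 170.6] ang 5.3
[282. 147.] 6588 ztop 0.0161 mean [0.5314 0.2539 0.0154] rect c [536.9 233.5] [130.8 121.6] ang 16.2
[282. 256.] 1418 ztop 0.0649 mean [0.5544 0.1748 0.0643] rect c [554.7 174.1] [35.7  7.1] ang 16.3
[0.54410873 0.20854421]
rot 1x [-0.02  0.01  0.11] | trans 1x [0.139 0.021 1.685] | t 26.8 yaw now 106.41
```

View pics/w9.png

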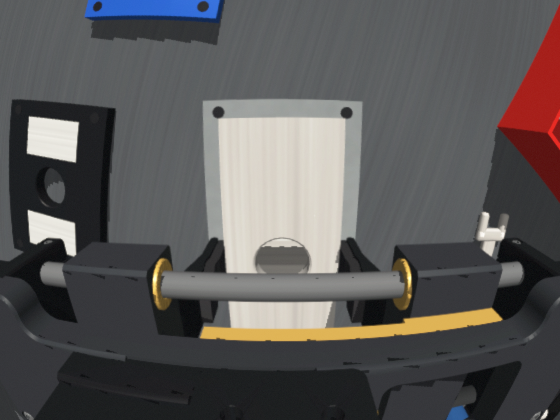

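View pics/s9.png

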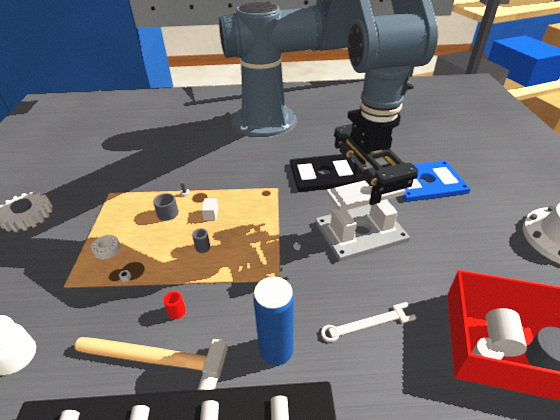

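The bridge is above both blocks and lines up with the plate sideways, with plate edges symmetric at x≈205 and 360. I'll lower it.

Call:
move_arm --moves '[{"hand": 0, "x": 0.12, "y": 0.02, "z": 0.3, "wx": 0, "wy": 0, "wz": 0}, {"hand": 0, "x": 0, "y": 0, "z": 0.6, "wx": 0, "wy": 0, "wz": 0}, {"hand": 0, "x": 0, "y": 0, "z": 0.5, "wx": 0, "wy": 0, "wz": 0}, {"hand": 0, "x": 0, "y": 0, "z": 0.25, "wx": 0, "wy": 0, "wz": 0}, {"hand": 0, "x": 0, "y": 0, "z": 0, "wx": 0, "wy": 0, "wz": 0}, {"hand": 0, "x": 0, "y": 0, "z": 0, "wx": 0, "wy": 0, "wz": 0}]'

```text
time_s: 27.4
position: [0.5444, 0.2091, 0.0757]
tcp_rot: [[-0.284, 0.959, 0.0], [0.959, 0.284, 0.0], [0.0, 0.0, -1.0]]
force: [0.2, -0.2, -4.5]
opening: 0.686
```

Run:
```python
from h import *
t=pw(0,-0.9); print(pose()[0],t); mv(*t,0.069,106.3,n=1)
```

```text
[0.54439475 0.20907891 0.07570334] [0.5440526  0.20873618]
rot 1x [ 0.   -0.    0.19] | trans 1x [-0.009 -0.017  0.268] | t 27.4 yaw now 106.49
```

Call:
move_arm --moves '[{"hand": 0, "x": -0.01, "y": -0.02, "z": 0.14, "wx": 0, "wy": 0, "wz": 0.2}, {"hand": 0, "x": 0, "y": 0, "z": 0.1, "wx": 0, "wy": 0, "wz": 0}, {"hand": 0, "x": 0, "y": 0, "z": 0.04, "wx": 0, "wy": 0, "wz": 0}, {"hand": 0, "x": 0, "y": 0, "z": 0, "wx": 0, "wy": 0, "wz": 0}, {"hand": 0, "x": 0, "y": 0, "z": 0, "wx": 0, "wy": 0, "wz": 0}]'

```text
time_s: 27.9
position: [0.5439, 0.2087, 0.0689]
tcp_rot: [[-0.281, 0.96, 0.0], [0.96, 0.281, 0.0], [-0.0, 0.0, -1.0]]
force: [-0.2, -0.3, -6.6]
opening: 0.687
```

Call:
move_arm --moves '[{"hand": 0, "x": 0, "y": 0, "z": 0.04, "wx": 0, "wy": 0, "wz": 0}, {"hand": 0, "x": 0, "y": 0, "z": 0.02, "wx": 0, "wy": 0, "wz": 0}, {"hand": 0, "x": 0, "y": 0, "z": 0, "wx": 0, "wy": 0, "wz": 0}]'

```text
time_s: 28.2
position: [0.544, 0.2088, 0.0683]
tcp_rot: [[-0.281, 0.96, 0.001], [0.96, 0.281, 0.0], [-0.0, 0.001, -1.0]]
force: [-1.1, -1.0, 4.1]
opening: 0.685
```

Contact (+4.1 N). I'll release, go up, back off and look.

Call:
move_arm --moves '[{"hand": 80, "x": 0, "y": 0, "z": 0, "wx": 0, "wy": 0, "wz": 0}, {"hand": 80, "x": 0, "y": 0, "z": 0, "wx": 0, "wy": 0, "wz": 0}, {"hand": 80, "x": 0, "y": 0, "z": 0, "wx": 0, "wy": 0, "wz": 0}, {"hand": 80, "x": 0, "y": 0, "z": -0.4, "wx": 0, "wy": 0, "wz": 0}, {"hand": 80, "x": 0, "y": 0, "z": -0.9, "wx": 0, "wy": 0, "wz": 0}, {"hand": 80, "x": 0, "y": 0, "z": -0.9, "wx": 0, "wy": 0, "wz": 0}, {"hand": 80, "x": -0.9, "y": 0, "z": -0.9, "wx": 0, "wy": 0, "wz": 0}, {"hand": 80, "x": -0.9, "y": 0, "z": -0.9, "wx": 0, "wy": 0, "wz": 0}, {"hand": 80, "x": -0.9, "y": 0, "z": 0, "wx": 0, "wy": 0, "wz": 0}, {"hand": 80, "x": 0, "y": 0, "z": 0, "wx": 0, "wy": 0, "wz": 0}, {"hand": 80, "x": 0, "y": 0, "z": 0, "wx": 0, "wy": 0, "wz": 0}]'

```text
time_s: 29.3
position: [0.5626, 0.1438, 0.1677]
tcp_rot: [[-0.279, 0.96, -0.0], [0.96, 0.279, 0.0], [0.0, 0.0, -1.0]]
force: [0.5, 1.1, -0.3]
opening: 0.916
```

```bash
python3 wl.py w10; python3 blk.py w10 77
python3 - <<'E'
from h import *
W=np.load('w10.npy')
a=math.radians(PY);u=np.array([math.cos(a),math.sin(a)]);v=np.array([-u[1],u[0]])
X=(W[:,:,:2]-PC)@u*1000; Y=(W[:,:,:2]-PC)@v*1000; Z=W[:,:,2]*1000
h=(abs(X)<20)&(abs(Y)<20)&(Z<72);print('hole thru',h.sum(),cv2.minEnclosingCircle(np.stack([X[h],Y[h]],1).astype(np.float32)))
# hole in top by pixels: project using top plane boundary
m=(abs(X)<40)&(abs(Y)<40)&(abs(Z-77.3)<2.5)
ys,xs=np.nonzero(m); hm=np.zeros(m.shape,np.uint8); hm[m]=1
cn,hi=cv2.findContours(hm,cv2.RETR_CCOMP,cv2.CHAIN_APPROX_NONE)
for c,hh in zip(cn,hi[0]):
    if hh[3]>=0 and len(c)>60:
        q=np.array([[X[p[0][1],p[0][0]],Y[p[0][1],p[0][0]]] for p in c]); q=q[np.isfinite(q).all(1)]
        A=np.c_[2*q,np.ones(len(q))]; s=np.linalg.lstsq(A,(q**2).sum(1),rcond=None)[0]; print('hole fit',s[:2],np.sqrt(s[2]+s[0]**2+s[1]**2),len(q))
# plate edges
pl=(abs(Z-15.5)<4)
for y0 in (40,60,75): 
    k=pl&(abs(Y-y0)<4)&(abs(X)<80); print('plate x ext',y0,np.percentile(X[k],[.5,99.5]) if k.any() else None)
k=pl&(abs(X)<55)&(abs(Y)<100); print('plate y max',np.percentile(Y[k],[.5,99.5]))
E
```

```text
[0.5626 0.1438 0.1677] yaw 106.22 [-0.e+00  5.e-04 -1.e+00] [ 0.53652016  1.06998536 -0.32941603] 29.3 open 0.9155513840624647
[513.  59.] 3741 ztop 0.0674 mean [0.7514 0.3565 0.0691] rect c [749.6 363.6] [ 60.7 121.2] ang 22.3
[229. 123.] 4922 ztop 0.0162 mean [0.4949 0.1965 0.0157] rect c [497.9 196.9] [ 35.7 170.3] ang 16.1
[334. 122.] 4548 ztop 0.0161 mean [0.5928 0.2259 0.0153] rect c [593.2 224.5] [ 27.  170.2] ang 16.3
[ 78. 120.] 12435 ztop 0.0164 mean [0.321  0.1613 0.0156] rect c [314.1 158.4] [132.7 171. ] ang 5.0
[540.  60.] 211 ztop 0.0473 mean [0.7985 0.3842 0.0477] rect c [798.7 384.5] [13.8  3.8] ang 81.5
13248 [282. 124.] 77.36034960177373 ((0.9540576934814453, -0.19802093505859375), (60.70713806152344, 150.11773681640625), 0.1318282037973404)
hole thru 1038 ((1.0583279132843018, -2.3127214908599854), 18.12383460998535)
hole fit [ 1.09467034 -0.43071452] 14.659706597266686 106
plate x ext 40 [-64.54319466  64.63887228]
plate x ext 60 [-64.59835547  64.5394353 ]
plate x ext 75 [-64.69883047  64.77929637]
plate y max [-83.81597291  84.81408995]
```

View pics/w10.png

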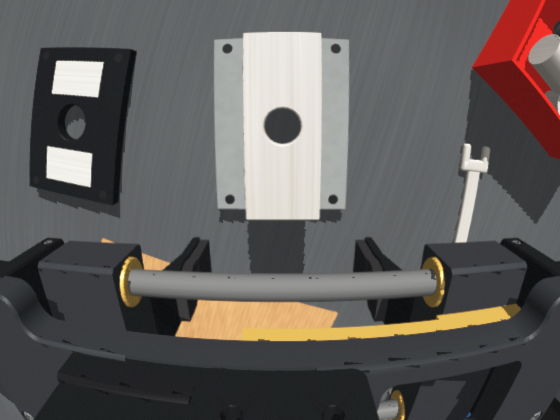

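The bridge lies flat at 77 mm; its hole is at (282,125), within about 1 mm of the plate centre in the wrist frame. Next is the bearing. I'll pinch it along two directions so it ends up centred on the tool in both.

Run:
```python
from h import *
mv(0.515,-0.374,0.15,16.3,n=None)
```

```text
rot 11x [-0.01 -0.    8.18] | trans 20x [-0.382  0.968  0.035] | t 29.35 yaw now 106.27
```

Call:
move_arm --moves '[{"hand": 80, "x": 0, "y": 0, "z": 0, "wx": 0, "wy": 0, "wz": 8.2}, {"hand": 80, "x": 0, "y": 0, "z": 0, "wx": 0, "wy": 0, "wz": 8.2}, {"hand": 80, "x": 0, "y": 0, "z": 0, "wx": 0, "wy": 0, "wz": 8.2}, {"hand": 80, "x": 0, "y": 0, "z": 0, "wx": 0, "wy": 0, "wz": 8.2}, {"hand": 80, "x": 0, "y": 0, "z": 0, "wx": 0, "wy": 0, "wz": 8.2}, {"hand": 80, "x": 0, "y": 0, "z": 0, "wx": 0, "wy": 0, "wz": 8.2}, {"hand": 80, "x": 0, "y": 0, "z": 0, "wx": 0, "wy": 0, "wz": 8.2}, {"hand": 80, "x": 0, "y": 0, "z": 0, "wx": 0, "wy": 0, "wz": 8.2}, {"hand": 80, "x": 0, "y": 0, "z": 0, "wx": 0, "wy": 0, "wz": 8.2}, {"hand": 80, "x": 0, "y": 0, "z": 0, "wx": 0, "wy": 0, "wz": 8.2}, {"hand": 80, "x": 0, "y": 0, "z": 0, "wx": 0, "wy": 0, "wz": 8}, {"hand": 80, "x": -0.38, "y": 0.96, "z": 0.04, "wx": 0, "wy": 0, "wz": 0}, {"hand": 80, "x": -0.38, "y": 0.96, "z": 0.04, "wx": 0, "wy": 0, "wz": 0}, {"hand": 80, "x": -0.38, "y": 0.96, "z": 0.04, "wx": 0, "wy": 0, "wz": 0}, {"hand": 80, "x": -0.38, "y": 0.96, "z": 0.04, "wx": 0, "wy": 0, "wz": 0}, {"hand": 80, "x": -0.38, "y": 0.96, "z": 0.04, "wx": 0, "wy": 0, "wz": 0}, {"hand": 80, "x": -0.38, "y": 0.96, "z": 0.04, "wx": 0, "wy": 0, "wz": 0}, {"hand": 80, "x": -0.38, "y": 0.96, "z": 0.04, "wx": 0, "wy": 0, "wz": 0}, {"hand": 80, "x": -0.38, "y": 0.96, "z": 0.04, "wx": 0, "wy": 0, "wz": 0}, {"hand": 80, "x": -0.38, "y": 0.96, "z": 0.04, "wx": 0, "wy": 0, "wz": 0}]'

```text
time_s: 31.35
position: [0.5408, -0.087, 0.1578]
tcp_rot: [[0.959, 0.282, -0.001], [0.282, -0.959, 0.001], [-0.001, -0.001, -1.0]]
force: [0.5, -0.8, 0.1]
opening: 0.924
```

Call:
move_arm --moves '[{"hand": 80, "x": -0.38, "y": 0.96, "z": 0.04, "wx": 0, "wy": 0, "wz": 0}, {"hand": 80, "x": -0.38, "y": 0.96, "z": 0.04, "wx": 0, "wy": 0, "wz": 0}, {"hand": 80, "x": -0.38, "y": 0.96, "z": 0.04, "wx": 0, "wy": 0, "wz": 0}, {"hand": 80, "x": -0.38, "y": 0.96, "z": 0.04, "wx": 0, "wy": 0, "wz": 0}, {"hand": 80, "x": -0.38, "y": 0.96, "z": 0.04, "wx": 0, "wy": 0, "wz": 0}, {"hand": 80, "x": -0.38, "y": 0.96, "z": 0.04, "wx": 0, "wy": 0, "wz": 0}, {"hand": 80, "x": -0.38, "y": 0.96, "z": 0.04, "wx": 0, "wy": 0, "wz": 0}, {"hand": 80, "x": -0.38, "y": 0.96, "z": 0.04, "wx": 0, "wy": 0, "wz": 0}, {"hand": 80, "x": -0.38, "y": 0.96, "z": 0, "wx": 0, "wy": 0, "wz": 0}, {"hand": 80, "x": -0.38, "y": 0.96, "z": 0, "wx": 0, "wy": 0, "wz": 0}, {"hand": 80, "x": -0.38, "y": 0.96, "z": 0, "wx": 0, "wy": 0, "wz": 0}, {"hand": 80, "x": 0, "y": 0, "z": 0, "wx": 0, "wy": 0, "wz": 0}, {"hand": 80, "x": 0, "y": 0, "z": 0, "wx": 0, "wy": 0, "wz": 0}, {"hand": 80, "x": 0, "y": 0, "z": 0, "wx": 0, "wy": 0, "wz": 0}]'

```text
time_s: 32.75
position: [0.5151, -0.368, 0.1498]
tcp_rot: [[0.959, 0.282, -0.001], [0.282, -0.959, 0.002], [-0.001, -0.002, -1.0]]
force: [0.0, -0.6, 0.2]
opening: 0.915
```

```bash
python3 wl.py w11
python3 - <<'E'
from h import *
mv(0.558,-0.362,0.035,16.3,n=5)
E
```

```text
[ 0.5151 -0.368   0.1498] yaw 16.37 [-0.0012  0.002  -1.    ] [ 0.04783451 -0.64814526  0.22780949] 32.75 open 0.915430403881331
[252.  46.] 392 ztop 0.0182 mean [ 0.6422 -0.3013  0.0173] rect c [ 642.4 -301.2] [21.1 19.2] ang 42.5
[82. 89.] 1378 ztop 0.0492 mean [ 0.5688 -0.1507  0.0485] rect c [ 568.4 -149.8] [33.  33.7] ang 37.0
[291. 151.] 2613 ztop 0.0261 mean [ 0.5592 -0.362   0.0241] rect c [ 558.4 -361.9] [56.3 57.4] ang 57.1
[ 64. 190.] 1441 ztop 0.0390 mean [ 0.4614 -0.1416  0.0383] rect c [ 460.4 -140.1] [30.9 43. ] ang 86.5
[146. 227.] 2034 ztop 0.0492 mean [ 0.4559 -0.2479  0.0487] rect c [ 452.5 -246.5] [51.3 45. ] ang 74.3
rot 1x [-0.1   0.03  0.09] | trans 5x [0.343 0.049 0.919] | t 32.8 yaw now 16.39
```

View pics/w11.png

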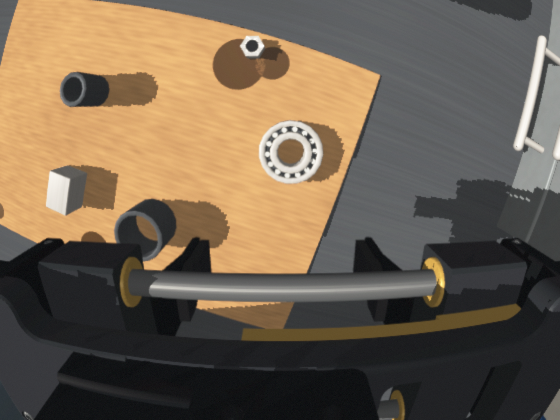

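The bearing is at (291,151), proud ring up, centre (0.558,-0.362). I'll go down.

Call:
move_arm --moves '[{"hand": 80, "x": 0.6, "y": 0.1, "z": 0.6, "wx": 0, "wy": 0, "wz": 0}, {"hand": 80, "x": 0.6, "y": 0.1, "z": 0.9, "wx": 0, "wy": 0, "wz": 0}, {"hand": 80, "x": 0.52, "y": 0.05, "z": 0.9, "wx": 0, "wy": 0, "wz": 0}, {"hand": 80, "x": 0, "y": 0, "z": 0.9, "wx": 0, "wy": 0, "wz": 0}, {"hand": 80, "x": 0, "y": 0, "z": 0.9, "wx": 0, "wy": 0, "wz": 0}, {"hand": 80, "x": 0, "y": 0, "z": 0.4, "wx": 0, "wy": 0, "wz": 0}, {"hand": 80, "x": 0, "y": 0, "z": 0, "wx": 0, "wy": 0, "wz": 0}, {"hand": 80, "x": 0, "y": 0, "z": 0, "wx": 0, "wy": 0, "wz": 0}]'

```text
time_s: 33.6
position: [0.5586, -0.3639, 0.036]
tcp_rot: [[0.96, 0.281, 0.001], [0.281, -0.96, -0.001], [0.001, 0.001, -1.0]]
force: [-0.2, 0.2, -0.3]
opening: 0.92
```

Run:
```python
from h import *
print(pose()[0]);mv(0.5582,-0.362,0.0095,16.3,n=1)
```

```text
[ 0.5585716  -0.36392562  0.03597693]
rot 1x [ 0.04 -0.03  0.02] | trans 1x [ 0.007 -0.078  1.059] | t 33.6 yaw now 16.32
```

Call:
move_arm --moves '[{"hand": 80, "x": 0, "y": -0.08, "z": 0.6, "wx": 0, "wy": 0, "wz": 0}, {"hand": 80, "x": 0, "y": 0, "z": 0.45, "wx": 0, "wy": 0, "wz": 0}, {"hand": 80, "x": 0, "y": 0, "z": 0, "wx": 0, "wy": 0, "wz": 0}, {"hand": 50, "x": 0, "y": 0, "z": 0, "wx": 0, "wy": 0, "wz": 0}, {"hand": 50, "x": 0, "y": 0, "z": 0, "wx": 0, "wy": 0, "wz": 0}, {"hand": 50, "x": 0, "y": 0, "z": 0, "wx": 0, "wy": 0, "wz": 0}, {"hand": 50, "x": 0, "y": 0, "z": 0, "wx": 0, "wy": 0, "wz": 0}]'

```text
time_s: 34.3
position: [0.5579, -0.3627, 0.0095]
tcp_rot: [[0.96, 0.281, 0.001], [0.281, -0.96, -0.001], [0.001, 0.001, -1.0]]
force: [-0.1, -1.0, 0.2]
opening: 0.664
```

Call:
move_arm --moves '[{"hand": 80, "x": 0, "y": 0, "z": 0, "wx": 0, "wy": 0, "wz": 0}, {"hand": 80, "x": 0, "y": 0, "z": 0, "wx": 0, "wy": 0, "wz": 0}, {"hand": 80, "x": 0, "y": 0, "z": 0, "wx": 0, "wy": 0, "wz": -8.2}, {"hand": 80, "x": 0, "y": 0, "z": 0, "wx": 0, "wy": 0, "wz": -8.2}, {"hand": 80, "x": 0, "y": 0, "z": 0, "wx": 0, "wy": 0, "wz": -8.2}, {"hand": 80, "x": 0, "y": 0, "z": 0, "wx": 0, "wy": 0, "wz": -8.2}, {"hand": 80, "x": 0, "y": 0, "z": 0, "wx": 0, "wy": 0, "wz": -8.2}, {"hand": 80, "x": 0, "y": 0, "z": 0, "wx": 0, "wy": 0, "wz": -8.2}, {"hand": 80, "x": 0, "y": 0, "z": 0, "wx": 0, "wy": 0, "wz": -8.2}, {"hand": 80, "x": 0, "y": 0, "z": 0, "wx": 0, "wy": 0, "wz": -8.2}, {"hand": 80, "x": 0, "y": 0, "z": 0, "wx": 0, "wy": 0, "wz": -8.2}, {"hand": 80, "x": 0, "y": 0, "z": 0, "wx": 0, "wy": 0, "wz": -8.2}, {"hand": 80, "x": 0, "y": 0, "z": 0, "wx": 0, "wy": 0, "wz": -8}, {"hand": 80, "x": 0, "y": 0, "z": 0, "wx": 0, "wy": 0, "wz": 0}, {"hand": 80, "x": 0, "y": 0, "z": 0, "wx": 0, "wy": 0, "wz": 0}]'

```text
time_s: 35.8
position: [0.5575, -0.362, 0.0091]
tcp_rot: [[-0.278, 0.961, -0.0], [0.961, 0.278, 0.0], [0.0, -0.0, -1.0]]
force: [-0.6, 0.8, 0.5]
opening: 0.922
```

Call:
move_arm --moves '[{"hand": 0, "x": 0, "y": 0, "z": 0, "wx": 0, "wy": 0, "wz": 0}, {"hand": 0, "x": 0, "y": 0, "z": 0, "wx": 0, "wy": 0, "wz": 0}, {"hand": 0, "x": 0, "y": 0, "z": 0, "wx": 0, "wy": 0, "wz": 0}, {"hand": 0, "x": 0, "y": 0, "z": 0, "wx": 0, "wy": 0, "wz": 0}, {"hand": 0, "x": 0, "y": 0, "z": -0.5, "wx": 0, "wy": 0, "wz": 0}, {"hand": 0, "x": 0, "y": 0, "z": -0.9, "wx": 0, "wy": 0, "wz": 0}, {"hand": 0, "x": 0, "y": 0, "z": -0.9, "wx": 0, "wy": 0, "wz": 0}, {"hand": 0, "x": 0, "y": 0, "z": -0.9, "wx": 0, "wy": 0, "wz": 0}, {"hand": 0, "x": 0, "y": 0, "z": -0.9, "wx": 0, "wy": 0, "wz": 0}, {"hand": 0, "x": 0, "y": 0, "z": -0.9, "wx": 0, "wy": 0, "wz": 0}, {"hand": 0, "x": 0, "y": 0, "z": -0.4, "wx": 0, "wy": 0, "wz": 0}, {"hand": 0, "x": 0, "y": 0, "z": 0, "wx": 0, "wy": 0, "wz": 0}]'

```text
time_s: 37.0
position: [0.5583, -0.3627, 0.146]
tcp_rot: [[-0.281, 0.96, 0.003], [0.96, 0.281, -0.002], [-0.003, 0.002, -1.0]]
force: [0.3, 0.4, -2.9]
opening: 0.65
```

```bash
python3 wl.py w12
python3 - <<'E'
from h import *
mv(0.5439,0.2092,0.13,106.3)
E
```

```text
[ 0.5583 -0.3627  0.146 ] yaw 106.29 [ 0.0027 -0.0025 -1.    ] [ 0.29101501  0.44477382 -2.89508486] 37.0 open 0.6501032504255502
[142.   5.] 204 ztop 0.0292 mean [ 0.379  -0.2169  0.0309] rect c [ 379.  -216.7] [9.  2.8] ang 31.2
[194.  40.] 2311 ztop 0.0496 mean [ 0.4497 -0.2454  0.0488] rect c [ 449.2 -245.4] [51.2 51.1] ang 18.2
[498.  82.] 1263 ztop 0.0450 mean [ 0.7282 -0.1851  0.0441] rect c [ 729.1 -184.8] [34.  33.2] ang 66.9
[385. 162.] 366 ztop 0.0180 mean [ 0.6417 -0.3013  0.0173] rect c [ 642.3 -301.4] [19.  21.4] ang 77.1
[499. 211.] 1074 ztop 0.0249 mean [ 0.7934 -0.3136  0.0234] rect c [ 792.3 -302. ] [89.  16.2] ang 88.7
rot 1x [ 0.02  0.03 -0.01] | trans 23x [0.96  0.256 0.025] | t 37.05 yaw now 106.29
```

View pics/w12.png

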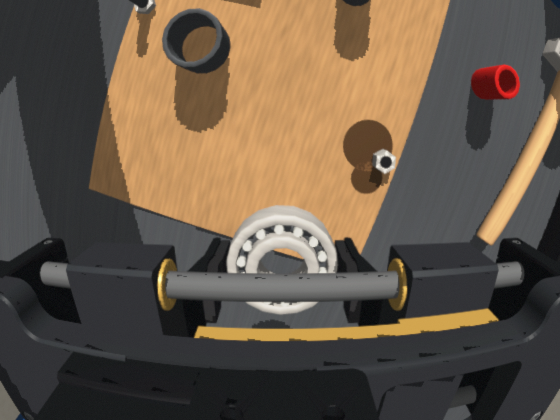

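Run:
```python
from h import *
W=np.load('w12.npy'); p,r,s=pose(); T=(W-p)@r*1000
k=(np.hypot(T[:,:,0],T[:,:,1])<33)&(T[:,:,2]<2)&(T[:,:,2]>-25)
a=T[k];print(k.sum(),a.min(0),a.max(0),s['opening']*87)
h,e=np.histogram(a[:,2],bins=27,range=(-25,2));print(dict(zip(e[:-1].astype(int),h)))
for rr in ((20,29),(12.5,19)):
    R_=np.hypot(a[:,0],a[:,1]); b=a[(R_>rr[0]+1)&(R_<rr[1]-1)&(a[:,2]<-8)]
    for it in range(3):
        A=np.c_[b[:,:2],np.ones(len(b))];so=np.linalg.lstsq(A,b[:,2],rcond=None)[0];b=b[abs(A@so-b[:,2])<1.2]
    print(rr,len(b),np.degrees(so[:2]),so[2], b[:,0].min(),b[:,0].max())
o=a[(a[:,2]<-12)]; print('extent x',np.percentile(o[:,0],[0.5,99.5]))
```

```text
6314 [-29.29145854 -31.433999   -24.92247865] [28.71794889 31.53693943  1.95749591] 56.428580065230456
{np.int64(-25): np.int64(23), np.int64(-24): np.int64(28), np.int64(-23): np.int64(27), np.int64(-22): np.int64(26), np.int64(-21): np.int64(33), np.int64(-20): np.int64(273), np.int64(-19): np.int64(718), np.int64(-18): np.int64(302), np.int64(-17): np.int64(691), np.int64(-16): np.int64(1606), np.int64(-15): np.int64(706), np.int64(-14): np.int64(238), np.int64(-13): np.int64(269), np.int64(-12): np.int64(383), np.int64(-11): np.int64(183), np.int64(-10): np.int64(69), np.int64(-9): np.int64(83), np.int64(-8): np.int64(60), np.int64(-7): np.int64(73), np.int64(-6): np.int64(68), np.int64(-5): np.int64(76), np.int64(-4): np.int64(78), np.int64(-3): np.int64(54), np.int64(-2): np.int64(70), np.int64(-1): np.int64(60), np.int64(0): np.int64(73), np.int64(1): np.int64(44)}
(20, 29) 1722 [0.3101296  0.27218084] -15.38281238741821 -27.904286150557013 27.831549179756763
(12.5, 19) 587 [-2.66181843 -2.42117091] -17.703552812667066 -1.6325652492675211 17.910888484605316
extent x [-27.52174023  28.26050648]
```

The bearing hangs level (0.3° tilt) and centred in the fingers, with its image centre at (282,260). I'll carry it over.

Call:
move_arm --moves '[{"hand": 0, "x": 0.5, "y": 0.13, "z": 0, "wx": 0, "wy": 0, "wz": 0}, {"hand": 0, "x": 0.96, "y": 0.26, "z": 0, "wx": 0, "wy": 0, "wz": 0}, {"hand": 0, "x": 0.96, "y": 0.26, "z": 0, "wx": 0, "wy": 0, "wz": 0}, {"hand": 0, "x": 0.96, "y": 0.26, "z": 0, "wx": 0, "wy": 0, "wz": 0}, {"hand": 0, "x": 0.96, "y": 0.26, "z": 0, "wx": 0, "wy": 0, "wz": 0}, {"hand": 0, "x": 0.96, "y": 0.26, "z": 0, "wx": 0, "wy": 0, "wz": 0}, {"hand": 0, "x": 0.96, "y": 0.26, "z": 0, "wx": 0, "wy": 0, "wz": 0}, {"hand": 0, "x": 0.96, "y": 0.26, "z": 0, "wx": 0, "wy": 0, "wz": 0}, {"hand": 0, "x": 0.96, "y": 0.26, "z": 0, "wx": 0, "wy": 0, "wz": 0}, {"hand": 0, "x": 0.96, "y": 0.26, "z": 0, "wx": 0, "wy": 0, "wz": 0}, {"hand": 0, "x": 0.96, "y": 0.26, "z": 0, "wx": 0, "wy": 0, "wz": 0}, {"hand": 0, "x": 0.96, "y": 0.26, "z": 0, "wx": 0, "wy": 0, "wz": 0}, {"hand": 0, "x": 0.96, "y": 0.25, "z": 0, "wx": 0, "wy": 0, "wz": 0}, {"hand": 0, "x": 0.96, "y": 0.25, "z": 0, "wx": 0, "wy": 0, "wz": 0}, {"hand": 0, "x": 0.96, "y": 0.25, "z": 0, "wx": 0, "wy": 0, "wz": 0}, {"hand": 0, "x": 0.96, "y": 0.25, "z": 0, "wx": 0, "wy": 0, "wz": 0}, {"hand": 0, "x": 0.96, "y": 0.25, "z": 0, "wx": 0, "wy": 0, "wz": 0}, {"hand": 0, "x": 0.96, "y": 0.25, "z": 0, "wx": 0, "wy": 0, "wz": 0}, {"hand": 0, "x": 0.96, "y": 0.25, "z": 0, "wx": 0, "wy": 0, "wz": 0}, {"hand": 0, "x": 0.96, "y": 0.25, "z": 0, "wx": 0, "wy": 0, "wz": 0}]'

```text
time_s: 39.05
position: [0.5437, 0.1242, 0.1426]
tcp_rot: [[-0.281, 0.96, -0.004], [0.96, 0.281, 0.0], [0.001, -0.004, -1.0]]
force: [0.8, 0.1, -3.0]
opening: 0.653
```

Call:
move_arm --moves '[{"hand": 0, "x": 0.96, "y": 0.25, "z": 0, "wx": 0, "wy": 0, "wz": 0}, {"hand": 0, "x": 0.96, "y": 0.25, "z": 0.1, "wx": 0, "wy": 0, "wz": 0}, {"hand": 0, "x": 0.96, "y": 0.25, "z": 0.1, "wx": 0, "wy": 0, "wz": 0}, {"hand": 0, "x": 0.5, "y": 0.13, "z": 0.1, "wx": 0, "wy": 0, "wz": 0}, {"hand": 0, "x": 0, "y": 0, "z": 0, "wx": 0, "wy": 0, "wz": 0}, {"hand": 0, "x": 0, "y": 0, "z": 0, "wx": 0, "wy": 0, "wz": 0}, {"hand": 0, "x": 0, "y": 0, "z": 0, "wx": 0, "wy": 0, "wz": 0}]'

```text
time_s: 39.75
position: [0.5431, 0.2088, 0.1363]
tcp_rot: [[-0.28, 0.96, -0.001], [0.96, 0.28, -0.001], [-0.0, -0.001, -1.0]]
force: [-0.4, 0.3, -2.5]
opening: 0.647
```

Run:
```python
from h import *
print(pose()[0]);mv(0.5439,0.2092,0.09,106.3,n=1)
```

```text
[0.54307846 0.20881751 0.13634348]
rot 1x [-0.05  0.02 -0.06] | trans 1x [0.005 0.036 1.854] | t 39.75 yaw now 106.24
```

Call:
move_arm --moves '[{"hand": 0, "x": 0, "y": 0.02, "z": 0.6, "wx": 0, "wy": 0, "wz": 0}, {"hand": 0, "x": 0, "y": 0, "z": 0.7, "wx": 0, "wy": 0, "wz": 0}, {"hand": 0, "x": 0, "y": 0, "z": 0.4, "wx": 0, "wy": 0, "wz": 0}, {"hand": 0, "x": 0, "y": 0, "z": 0.15, "wx": 0, "wy": 0, "wz": 0}, {"hand": 0, "x": 0, "y": 0, "z": 0, "wx": 0, "wy": 0, "wz": 0}, {"hand": 0, "x": 0, "y": 0, "z": 0, "wx": 0, "wy": 0, "wz": 0}]'

```text
time_s: 40.35
position: [0.5443, 0.2099, 0.0908]
tcp_rot: [[-0.28, 0.96, 0.001], [0.96, 0.28, 0.0], [-0.0, 0.001, -1.0]]
force: [-0.1, 0.7, -2.4]
opening: 0.65
```

Run:
```python
from h import *
print(pose()[0]);mv(0.5439,0.2092,0.0835,106.3,n=1)
```

```text
[0.54425482 0.20985941 0.09079494]
rot 1x [ 0.06  0.01 -0.03] | trans 1x [-0.021 -0.021  0.292] | t 40.35 yaw now 106.27
```

Call:
move_arm --moves '[{"hand": 0, "x": -0.02, "y": -0.02, "z": 0.15, "wx": 0, "wy": 0, "wz": 0}, {"hand": 0, "x": 0, "y": 0, "z": 0.1, "wx": 0, "wy": 0, "wz": 0}, {"hand": 0, "x": 0, "y": 0, "z": 0.04, "wx": 0, "wy": 0, "wz": 0}, {"hand": 0, "x": 0, "y": 0, "z": 0, "wx": 0, "wy": 0, "wz": 0}, {"hand": 0, "x": 0, "y": 0, "z": 0, "wx": 0, "wy": 0, "wz": 0}]'

```text
time_s: 40.85
position: [0.5434, 0.2094, 0.0831]
tcp_rot: [[-0.281, 0.96, 0.0], [0.96, 0.281, 0.0], [0.0, 0.0, -1.0]]
force: [0.3, 0.1, -3.0]
opening: 0.652
```

Call:
move_arm --moves '[{"hand": 0, "x": 0, "y": 0.01, "z": 0.03, "wx": 0, "wy": 0, "wz": 0}, {"hand": 0, "x": 0, "y": 0, "z": 0.03, "wx": 0, "wy": 0, "wz": 0}, {"hand": 0, "x": 0, "y": 0, "z": 0, "wx": 0, "wy": 0, "wz": 0}]'

```text
time_s: 41.15
position: [0.5438, 0.2095, 0.082]
tcp_rot: [[-0.281, 0.96, 0.001], [0.96, 0.281, 0.0], [-0.0, 0.001, -1.0]]
force: [-0.6, -0.1, -0.1]
opening: 0.65
```

The bearing's weight is now carried by the bridge (force from -3 to 0 N). I'll release, go up, back off and look.

Call:
move_arm --moves '[{"hand": 0, "x": 0, "y": 0, "z": 0.02, "wx": 0, "wy": 0, "wz": 0}, {"hand": 80, "x": 0, "y": 0, "z": 0, "wx": 0, "wy": 0, "wz": 0}, {"hand": 80, "x": 0, "y": 0, "z": 0, "wx": 0, "wy": 0, "wz": 0}, {"hand": 80, "x": 0, "y": 0, "z": 0, "wx": 0, "wy": 0, "wz": 0}, {"hand": 80, "x": 0, "y": 0, "z": -0.4, "wx": 0, "wy": 0, "wz": 0}, {"hand": 80, "x": 0, "y": 0, "z": -0.9, "wx": 0, "wy": 0, "wz": 0}, {"hand": 80, "x": 0, "y": 0, "z": -0.9, "wx": 0, "wy": 0, "wz": 0}, {"hand": 80, "x": -0.9, "y": 0, "z": -0.9, "wx": 0, "wy": 0, "wz": 0}, {"hand": 80, "x": -0.9, "y": 0, "z": -0.3, "wx": 0, "wy": 0, "wz": 0}, {"hand": 80, "x": 0, "y": 0, "z": 0, "wx": 0, "wy": 0, "wz": 0}, {"hand": 80, "x": 0, "y": 0, "z": 0, "wx": 0, "wy": 0, "wz": 0}]'

```text
time_s: 42.25
position: [0.5562, 0.1661, 0.1665]
tcp_rot: [[-0.279, 0.96, 0.0], [0.96, 0.279, 0.001], [0.0, 0.001, -1.0]]
force: [-0.8, -0.3, 0.4]
opening: 0.914
```

```bash
python3 wl.py w13
cat > ck.py <<'E'
from h import *
import sys
W=np.load(sys.argv[1]+'.npy')
a=math.radians(PY);u=np.array([math.cos(a),math.sin(a)]);v=np.array([-u[1],u[0]])
X=(W[:,:,:2]-PC)@u*1000; Y=(W[:,:,:2]-PC)@v*1000; Z=W[:,:,2]*1000
k=(abs(Z-77.3)<2.5)&(abs(X)<45)&(abs(Y)<90); print('bridge',cv2.minAreaRect(np.stack([X[k],Y[k]],1).astype(np.float32)))
for nm,lo,hi in (('outer',93,97.8),('inner',98,102)):
    k=(Z>lo)&(Z<hi)&(np.hypot(X,Y)<45)
    if k.sum()>100: print(nm,k.sum(),cv2.minEnclosingCircle(np.stack([X[k],Y[k]],1).astype(np.float32)),np.median(Z[k]))
E
python3 ck.py w13
```

```text
[0.5562 0.1661 0.1665] yaw 106.22 [ 4.e-04  6.e-04 -1.e+00] [-0.77200257 -0.33173454  0.4459508 ] 42.25 open 0.9144093788706165
[516.  68.] 4333 ztop 0.0672 mean [0.7513 0.3713 0.0689] rect c [751.1 384.9] [ 66.9 151.4] ang 12.3
[229. 145.] 4883 ztop 0.0162 mean [0.4946 0.1977 0.0156] rect c [497.8 196.6] [ 35.7 170.8] ang 16.4
[334. 144.] 4500 ztop 0.0161 mean [0.5925 0.2269 0.0153] rect c [593.5 224.5] [ 27.4 170.6] ang 16.4
[ 78. 140.] 12396 ztop 0.0164 mean [0.3208 0.1624 0.0156] rect c [314.3 158.3] [132.5 170.7] ang 5.0
[540.  79.] 220 ztop 0.0464 mean [0.7983 0.3844 0.0469] rect c [798.4 383.8] [13.   3.9] ang 78.7
bridge ((1.049163818359375, -0.34320831298828125), (60.60961151123047, 150.22808837890625), 0.055836278945207596)
outer 2323 ((0.9751296043395996, 0.611082136631012), 28.962175369262695) 95.99720286570663
inner 1046 ((3.6663923263549805, 4.21633768081665), 23.41758155822754) 99.16410924662776
```

View pics/w13.png

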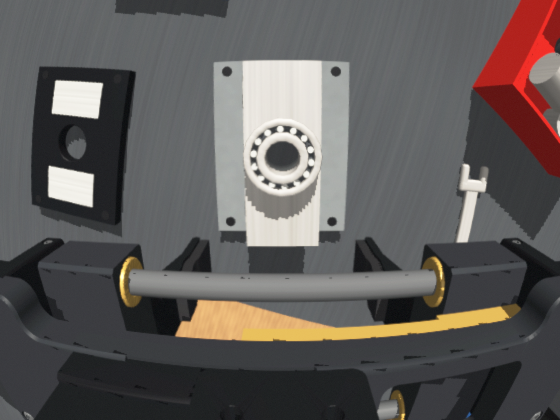

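The bearing lies on the bridge at (283,157), within 1 mm of its hole, outer ring top at 96 mm, proud ring up. Now the narrow sleeve.

Run:
```python
from h import *
mv(0.525,-0.162,0.16,16.3)
```

```text
rot 11x [-0.01  0.    8.18] | trans 13x [-0.374  0.944  0.018] | t 42.3 yaw now 106.27
```

Call:
move_arm --moves '[{"hand": 60, "x": 0, "y": 0, "z": 0, "wx": 0, "wy": 0, "wz": 8.2}, {"hand": 60, "x": 0, "y": 0, "z": 0, "wx": 0, "wy": 0, "wz": 8.2}, {"hand": 60, "x": 0, "y": 0, "z": 0, "wx": 0, "wy": 0, "wz": 8.2}, {"hand": 60, "x": 0, "y": 0, "z": 0, "wx": 0, "wy": 0, "wz": 8.2}, {"hand": 60, "x": 0, "y": 0, "z": 0, "wx": 0, "wy": 0, "wz": 8.2}, {"hand": 60, "x": 0, "y": 0, "z": 0, "wx": 0, "wy": 0, "wz": 8.2}, {"hand": 60, "x": 0, "y": 0, "z": 0, "wx": 0, "wy": 0, "wz": 8.2}, {"hand": 60, "x": 0, "y": 0, "z": 0, "wx": 0, "wy": 0, "wz": 8.2}, {"hand": 60, "x": 0, "y": 0, "z": 0, "wx": 0, "wy": 0, "wz": 8.2}, {"hand": 60, "x": 0, "y": 0, "z": 0, "wx": 0, "wy": 0, "wz": 8.2}, {"hand": 60, "x": 0, "y": 0, "z": 0, "wx": 0, "wy": 0, "wz": 8}, {"hand": 60, "x": -0.37, "y": 0.94, "z": 0, "wx": 0, "wy": 0, "wz": 0}, {"hand": 60, "x": -0.37, "y": 0.94, "z": 0, "wx": 0, "wy": 0, "wz": 0}, {"hand": 60, "x": -0.37, "y": 0.94, "z": 0, "wx": 0, "wy": 0, "wz": 0}, {"hand": 60, "x": -0.37, "y": 0.94, "z": 0, "wx": 0, "wy": 0, "wz": 0}, {"hand": 60, "x": -0.37, "y": 0.94, "z": 0, "wx": 0, "wy": 0, "wz": 0}, {"hand": 60, "x": -0.37, "y": 0.94, "z": 0, "wx": 0, "wy": 0, "wz": 0}, {"hand": 60, "x": -0.37, "y": 0.94, "z": 0, "wx": 0, "wy": 0, "wz": 0}, {"hand": 60, "x": -0.37, "y": 0.94, "z": 0, "wx": 0, "wy": 0, "wz": 0}, {"hand": 60, "x": -0.37, "y": 0.94, "z": 0, "wx": 0, "wy": 0, "wz": 0}]'

```text
time_s: 44.3
position: [0.5349, -0.0598, 0.1653]
tcp_rot: [[0.959, 0.282, -0.002], [0.282, -0.959, 0.001], [-0.002, -0.002, -1.0]]
force: [0.1, -0.6, -0.0]
opening: 0.692
```

Call:
move_arm --moves '[{"hand": 60, "x": -0.37, "y": 0.94, "z": 0, "wx": 0, "wy": 0, "wz": 0}, {"hand": 60, "x": -0.37, "y": 0.94, "z": 0, "wx": 0, "wy": 0, "wz": 0}, {"hand": 60, "x": -0.37, "y": 0.94, "z": 0.1, "wx": 0, "wy": 0, "wz": 0}, {"hand": 60, "x": -0.37, "y": 0.94, "z": 0.1, "wx": 0, "wy": 0, "wz": 0}, {"hand": 60, "x": 0, "y": 0, "z": 0, "wx": 0, "wy": 0, "wz": 0}, {"hand": 60, "x": 0, "y": 0, "z": 0, "wx": 0, "wy": 0, "wz": 0}, {"hand": 60, "x": 0, "y": 0, "z": 0, "wx": 0, "wy": 0, "wz": 0}]'

```text
time_s: 45.0
position: [0.5262, -0.1591, 0.1606]
tcp_rot: [[0.959, 0.282, -0.001], [0.282, -0.959, 0.001], [-0.001, -0.002, -1.0]]
force: [-0.9, 0.3, -0.0]
opening: 0.684
```

```bash
python3 wl.py w14
python3 - <<'E'
from h import *
i=cv2.imread('pics/w14.png')[40:260,160:420]; cv2.imwrite('pics/w14c.png',cv2.resize(i,None,fx=2.5,fy=2.5,interpolation=cv2.INTER_CUBIC))
mv(0.5685,-0.1498,0.040,16.3,n=5)
E
```

```text
[ 0.5262 -0.1591  0.1606] yaw 16.36 [-0.0013  0.0012 -1.    ] [-0.922027    0.27230262 -0.03683196] 45.0 open 0.6844679403495741
[370.  10.] 691 ztop 0.0450 mean [ 0.7193 -0.1871  0.0444] rect c [ 720.5 -187.7] [14.6 33.4] ang 22.5
[495.  12.] 613 ztop 0.0250 mean [ 0.7922 -0.3231  0.0236] rect c [ 794.2 -321.2] [48.8 17. ] ang 82.6
[27. 99.] 4954 ztop 0.0442 mean [0.5607 0.1434 0.0569] rect c [559.8 154.8] [62.8 41.3] ang 15.4
[556.  60.] 175 ztop 0.0226 mean [ 0.7871 -0.4266  0.0212] rect c [ 785.4 -427.7] [30.   5.4] ang 23.0
[448. 128.] 290 ztop 0.0179 mean [ 0.6421 -0.3     0.0169] rect c [ 642.5 -300.5] [18.8 21.8] ang 15.9
[286. 153.] 861 ztop 0.0497 mean [ 0.5691 -0.1488  0.0489] rect c [ 568.9 -148.5] [32.8 33.2] ang 16.6
[ 14. 243.] 839 ztop 0.0166 mean [0.3604 0.1738 0.0157] rect c [353.8 165.3] [52.9 91. ] ang 5.8
[247. 251.] 1342 ztop 0.0391 mean [ 0.4639 -0.1395  0.0384] rect c [ 460.8 -139.7] [30.5 41.9] ang 85.4
[335. 309.] 434 ztop 0.0493 mean [ 0.4297 -0.2409  0.0486] rect c [ 430.1 -239.8] [38.8 12.3] ang 75.8
rot 1x [-0.06  0.03  0.09] | trans 5x [0.345 0.023 0.967] | t 45.05 yaw now 16.39
```

View pics/w14c.png

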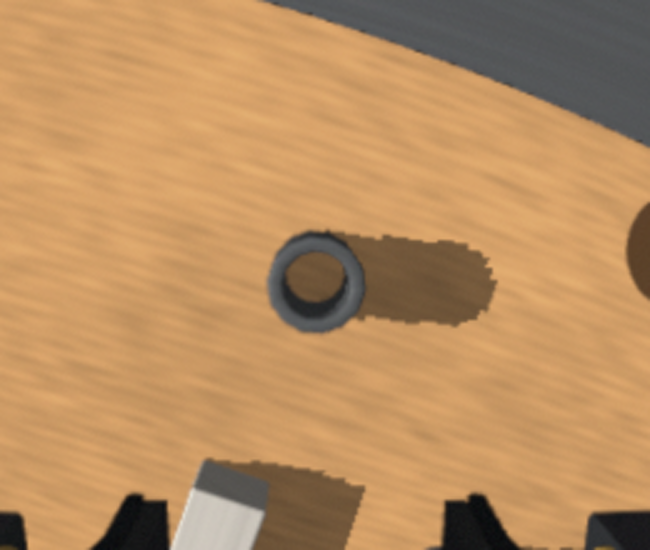

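The crop confirms the dark narrow sleeve at wrist pixel (286,153), 33 mm across, top at about 49 mm; it isn't the red one or the wide one.

Call:
move_arm --moves '[{"hand": 60, "x": 0.9, "y": 0.02, "z": 0.5, "wx": 0, "wy": 0, "wz": 0}, {"hand": 60, "x": 0.8, "y": 0.02, "z": 0.9, "wx": 0, "wy": 0, "wz": 0}, {"hand": 60, "x": 0, "y": 0, "z": 0.9, "wx": 0, "wy": 0, "wz": 0}, {"hand": 60, "x": 0, "y": 0, "z": 0.9, "wx": 0, "wy": 0, "wz": 0}, {"hand": 60, "x": 0, "y": 0, "z": 0.9, "wx": 0, "wy": 0, "wz": 0}, {"hand": 60, "x": 0, "y": 0, "z": 0.6, "wx": 0, "wy": 0, "wz": 0}, {"hand": 60, "x": 0, "y": 0, "z": 0, "wx": 0, "wy": 0, "wz": 0}, {"hand": 60, "x": 0, "y": 0, "z": 0, "wx": 0, "wy": 0, "wz": 0}]'

```text
time_s: 45.85
position: [0.5679, -0.1493, 0.0438]
tcp_rot: [[0.96, 0.281, 0.0], [0.281, -0.96, -0.0], [0.0, 0.0, -1.0]]
force: [1.2, 0.0, -0.2]
opening: 0.689
```

Run:
```python
from h import *
print(pose()[0]);mv(0.5686,-0.1488,0.018,16.3,n=1)
```

```text
[ 0.56787024 -0.14933911  0.04380033]
rot 1x [ 0.   -0.01  0.04] | trans 1x [ 0.034 -0.013  1.032] | t 45.85 yaw now 16.34
```

Call:
move_arm --moves '[{"hand": 60, "x": 0.03, "y": -0.01, "z": 0.6, "wx": 0, "wy": 0, "wz": 0}, {"hand": 60, "x": 0, "y": 0, "z": 0.43, "wx": 0, "wy": 0, "wz": 0}, {"hand": 60, "x": 0, "y": 0, "z": 0, "wx": 0, "wy": 0, "wz": 0}, {"hand": 25, "x": 0, "y": 0, "z": 0, "wx": 0, "wy": 0, "wz": 0}, {"hand": 25, "x": 0, "y": 0, "z": 0, "wx": 0, "wy": 0, "wz": 0}, {"hand": 25, "x": 0, "y": 0, "z": 0, "wx": 0, "wy": 0, "wz": 0}, {"hand": 25, "x": 0, "y": 0, "z": 0, "wx": 0, "wy": 0, "wz": 0}]'

```text
time_s: 46.55
position: [0.5685, -0.1495, 0.0182]
tcp_rot: [[0.96, 0.281, 0.001], [0.281, -0.96, -0.0], [0.001, 0.001, -1.0]]
force: [1.1, -2.6, 1.2]
opening: 0.408
```

Call:
move_arm --moves '[{"hand": 60, "x": 0, "y": 0, "z": 0, "wx": 0, "wy": 0, "wz": 0}, {"hand": 60, "x": 0, "y": 0, "z": 0, "wx": 0, "wy": 0, "wz": 0}, {"hand": 60, "x": 0, "y": 0, "z": 0, "wx": 0, "wy": 0, "wz": -8.2}, {"hand": 60, "x": 0, "y": 0, "z": 0, "wx": 0, "wy": 0, "wz": -8.2}, {"hand": 60, "x": 0, "y": 0, "z": 0, "wx": 0, "wy": 0, "wz": -8.2}, {"hand": 60, "x": 0, "y": 0, "z": 0, "wx": 0, "wy": 0, "wz": -8.2}, {"hand": 60, "x": 0, "y": 0, "z": 0, "wx": 0, "wy": 0, "wz": -8.2}, {"hand": 60, "x": 0, "y": 0, "z": 0, "wx": 0, "wy": 0, "wz": -8.2}, {"hand": 60, "x": 0, "y": 0, "z": 0, "wx": 0, "wy": 0, "wz": -8.2}, {"hand": 60, "x": 0, "y": 0, "z": 0, "wx": 0, "wy": 0, "wz": -8.2}, {"hand": 60, "x": 0, "y": 0, "z": 0, "wx": 0, "wy": 0, "wz": -8.2}, {"hand": 60, "x": 0, "y": 0, "z": 0, "wx": 0, "wy": 0, "wz": -8.2}, {"hand": 60, "x": 0, "y": 0, "z": 0, "wx": 0, "wy": 0, "wz": -8}, {"hand": 60, "x": 0, "y": 0, "z": 0, "wx": 0, "wy": 0, "wz": 0}, {"hand": 60, "x": 0, "y": 0, "z": 0, "wx": 0, "wy": 0, "wz": 0}]'

```text
time_s: 48.05
position: [0.5682, -0.1493, 0.0178]
tcp_rot: [[-0.278, 0.961, 0.0], [0.961, 0.278, 0.0], [0.0, 0.0, -1.0]]
force: [-0.0, -0.2, 0.1]
opening: 0.689
```

Call:
move_arm --moves '[{"hand": 0, "x": 0, "y": 0, "z": 0, "wx": 0, "wy": 0, "wz": 0}, {"hand": 0, "x": 0, "y": 0, "z": 0, "wx": 0, "wy": 0, "wz": 0}, {"hand": 0, "x": 0, "y": 0, "z": 0, "wx": 0, "wy": 0, "wz": 0}, {"hand": 0, "x": 0, "y": 0, "z": 0, "wx": 0, "wy": 0, "wz": 0}, {"hand": 0, "x": 0, "y": 0, "z": -0.5, "wx": 0, "wy": 0, "wz": 0}, {"hand": 0, "x": 0, "y": 0, "z": -0.9, "wx": 0, "wy": 0, "wz": 0}, {"hand": 0, "x": 0, "y": 0, "z": -0.9, "wx": 0, "wy": 0, "wz": 0}, {"hand": 0, "x": 0, "y": 0, "z": -0.9, "wx": 0, "wy": 0, "wz": 0}, {"hand": 0, "x": 0, "y": 0, "z": -0.9, "wx": 0, "wy": 0, "wz": 0}, {"hand": 0, "x": 0, "y": 0, "z": -0.9, "wx": 0, "wy": 0, "wz": 0}, {"hand": 0, "x": 0, "y": 0, "z": -0.9, "wx": 0, "wy": 0, "wz": 0}, {"hand": 0, "x": 0, "y": 0, "z": -0.4, "wx": 0, "wy": 0, "wz": 0}, {"hand": 0, "x": 0, "y": 0, "z": 0, "wx": 0, "wy": 0, "wz": 0}]'

```text
time_s: 49.35
position: [0.5691, -0.1496, 0.1772]
tcp_rot: [[-0.281, 0.96, 0.003], [0.96, 0.281, -0.002], [-0.002, 0.003, -1.0]]
force: [0.2, -1.0, -2.1]
opening: 0.388
```

```bash
python3 wl.py w15
python3 - <<'E'
from h import *
mv(0.5438,0.2095,0.155,106.3)
W=np.load('w15.npy'); p,r,s=pose(); T=(W-p)@r*1000
k=(np.hypot(T[:,:,0],T[:,:,1])<20)&(abs(T[:,:,2]+32)<5)
a=T[k];print(k.sum(),np.percentile(a,[1,50,99],axis=0),s['opening']*87)
A=np.c_[a[:,:2],np.ones(len(a))];so=np.linalg.lstsq(A,a[:,2],rcond=None)[0];print(np.degrees(so[:2]),so[2])
E
```

```text
[ 0.5691 -0.1496  0.1772] yaw 106.29 [ 0.0034 -0.0016 -1.    ] [ 0.18945199 -0.98433748 -2.0840248 ] 49.35 open 0.38768924903586144
[517. 128.] 1232 ztop 0.0669 mean [ 0.7934 -0.0009  0.0688] rect c [7.942e+02 1.000e-01] [10.7 42.7] ang 1.3
[179. 154.] 1544 ztop 0.0390 mean [ 0.4611 -0.1389  0.0383] rect c [ 460.4 -139.4] [30.9 42.2] ang 85.8
[100. 198.] 320 ztop 0.0432 mean [ 0.3771 -0.2109  0.0427] rect c [ 376.7 -212. ] [12.7 11.4] ang 65.1
[153. 233.] 876 ztop 0.0489 mean [ 0.446  -0.226   0.0483] rect c [ 443.5 -228.2] [48.3 16.5] ang 18.1
[304. 323.] 183 ztop 0.0179 mean [ 0.6418 -0.2987  0.0168] rect c [ 642.1 -298.9] [18.8 17.1] ang 14.1
rot 1x [ 0.04  0.03 -0.01] | trans 15x [0.937 0.206 0.055] | t 49.4 yaw now 106.29
1536 [[-15.60670872 -16.59321783 -34.2939678 ]
 [ 10.02208847   1.45860344 -32.32033814]
 [ 16.62388359  16.21272053 -27.29520153]] 33.69492698303484
[ 1.89979679 -0.56645701] -32.019039408312
```

View pics/w15.png

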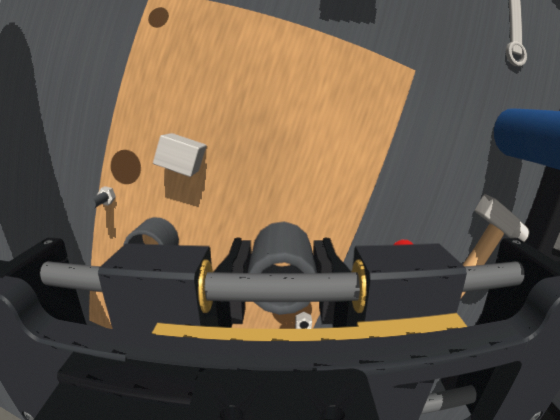

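The sleeve is held upright and centred in the fingers at (283,265). I'll carry it over.

Call:
move_arm --moves '[{"hand": 0, "x": 0.5, "y": 0.11, "z": 0, "wx": 0, "wy": 0, "wz": 0}, {"hand": 0, "x": 0.93, "y": 0.21, "z": 0, "wx": 0, "wy": 0, "wz": 0}, {"hand": 0, "x": 0.93, "y": 0.21, "z": 0, "wx": 0, "wy": 0, "wz": 0}, {"hand": 0, "x": 0.93, "y": 0.21, "z": 0, "wx": 0, "wy": 0, "wz": 0}, {"hand": 0, "x": 0.93, "y": 0.21, "z": 0, "wx": 0, "wy": 0, "wz": 0}, {"hand": 0, "x": 0.93, "y": 0.21, "z": 0, "wx": 0, "wy": 0, "wz": 0}, {"hand": 0, "x": 0.93, "y": 0.21, "z": 0, "wx": 0, "wy": 0, "wz": 0}, {"hand": 0, "x": 0.93, "y": 0.21, "z": 0, "wx": 0, "wy": 0, "wz": 0}, {"hand": 0, "x": 0.93, "y": 0.2, "z": 0, "wx": 0, "wy": 0, "wz": 0}, {"hand": 0, "x": 0.93, "y": 0.2, "z": 0, "wx": 0, "wy": 0, "wz": 0}, {"hand": 0, "x": 0.93, "y": 0.2, "z": 0, "wx": 0, "wy": 0, "wz": 0}, {"hand": 0, "x": 0.93, "y": 0.2, "z": 0, "wx": 0, "wy": 0, "wz": 0}, {"hand": 0, "x": 0.93, "y": 0.2, "z": 0, "wx": 0, "wy": 0, "wz": 0}, {"hand": 0, "x": 0.93, "y": 0.2, "z": 0.1, "wx": 0, "wy": 0, "wz": 0}, {"hand": 0, "x": 0.93, "y": 0.2, "z": 0.1, "wx": 0, "wy": 0, "wz": 0}, {"hand": 0, "x": 0.5, "y": 0.11, "z": 0.1, "wx": 0, "wy": 0, "wz": 0}, {"hand": 0, "x": 0, "y": 0, "z": 0, "wx": 0, "wy": 0, "wz": 0}, {"hand": 0, "x": 0, "y": 0, "z": 0, "wx": 0, "wy": 0, "wz": 0}, {"hand": 0, "x": 0, "y": 0, "z": 0, "wx": 0, "wy": 0, "wz": 0}]'

```text
time_s: 51.3
position: [0.544, 0.2079, 0.1675]
tcp_rot: [[-0.28, 0.96, -0.001], [0.96, 0.28, -0.001], [-0.0, -0.001, -1.0]]
force: [1.3, 1.0, -1.6]
opening: 0.386
```

Run:
```python
from h import *
print(pose()[0]);mv(0.5438,0.2095,0.122,106.3,n=1)
```

```text
[0.54399895 0.20785401 0.16754178]
rot 1x [-0.04  0.02 -0.05] | trans 1x [0.065 0.011 1.822] | t 51.3 yaw now 106.25
```

Call:
move_arm --moves '[{"hand": 0, "x": 0.04, "y": 0, "z": 0.6, "wx": 0, "wy": 0, "wz": 0}, {"hand": 0, "x": 0, "y": 0, "z": 0.7, "wx": 0, "wy": 0, "wz": 0}, {"hand": 0, "x": 0, "y": 0, "z": 0.4, "wx": 0, "wy": 0, "wz": 0}, {"hand": 0, "x": 0, "y": 0, "z": 0.1, "wx": 0, "wy": 0, "wz": 0}, {"hand": 0, "x": 0, "y": 0, "z": 0, "wx": 0, "wy": 0, "wz": 0}, {"hand": 0, "x": 0, "y": 0, "z": 0, "wx": 0, "wy": 0, "wz": 0}]'

```text
time_s: 51.9
position: [0.5444, 0.2096, 0.1234]
tcp_rot: [[-0.28, 0.96, 0.001], [0.96, 0.28, 0.0], [-0.0, 0.001, -1.0]]
force: [0.9, 0.5, -1.5]
opening: 0.393
```

Run:
```python
from h import *
print(pose()[0]);mv(0.5438,0.2095,0.1145,106.3,n=1)
```

```text
[0.54442032 0.20958137 0.12341865]
rot 1x [ 0.07  0.01 -0.03] | trans 1x [ 0.004 -0.025  0.357] | t 51.9 yaw now 106.27
```

Call:
move_arm --moves '[{"hand": 0, "x": 0, "y": -0.02, "z": 0.2, "wx": 0, "wy": 0, "wz": 0}, {"hand": 0, "x": 0, "y": 0, "z": 0.12, "wx": 0, "wy": 0, "wz": 0}, {"hand": 0, "x": 0, "y": 0, "z": 0.04, "wx": 0, "wy": 0, "wz": 0}, {"hand": 0, "x": 0, "y": 0, "z": 0, "wx": 0, "wy": 0, "wz": 0}, {"hand": 0, "x": 0, "y": 0, "z": 0, "wx": 0, "wy": 0, "wz": 0}]'

```text
time_s: 52.4
position: [0.5433, 0.2097, 0.1138]
tcp_rot: [[-0.281, 0.96, 0.0], [0.96, 0.281, -0.0], [-0.0, 0.0, -1.0]]
force: [0.6, -0.8, -2.1]
opening: 0.386
```

Call:
move_arm --moves '[{"hand": 0, "x": 0, "y": 0.01, "z": 0.03, "wx": 0, "wy": 0, "wz": 0}, {"hand": 0, "x": 0, "y": 0, "z": 0.02, "wx": 0, "wy": 0, "wz": 0}, {"hand": 0, "x": 0, "y": 0, "z": 0, "wx": 0, "wy": 0, "wz": 0}]'

```text
time_s: 52.7
position: [0.5437, 0.2097, 0.1128]
tcp_rot: [[-0.281, 0.96, 0.001], [0.96, 0.281, 0.0], [-0.0, 0.001, -1.0]]
force: [-1.6, 0.7, 0.0]
opening: 0.387
```

Call:
move_arm --moves '[{"hand": 0, "x": 0, "y": 0, "z": 0.02, "wx": 0, "wy": 0, "wz": 0}, {"hand": 0, "x": 0, "y": 0, "z": 0, "wx": 0, "wy": 0, "wz": 0}]'

```text
time_s: 52.9
position: [0.5437, 0.2097, 0.1128]
tcp_rot: [[-0.281, 0.96, 0.001], [0.96, 0.281, 0.0], [-0.0, 0.001, -1.0]]
force: [-1.2, 0.2, 4.9]
opening: 0.387
```

Contact (+4.9 N). I'll release, rise straight up past the sleeve, back off and look.

Call:
move_arm --moves '[{"hand": 60, "x": 0, "y": 0, "z": 0, "wx": 0, "wy": 0, "wz": 0}, {"hand": 60, "x": 0, "y": 0, "z": 0, "wx": 0, "wy": 0, "wz": 0}, {"hand": 60, "x": 0, "y": 0, "z": 0, "wx": 0, "wy": 0, "wz": 0}, {"hand": 60, "x": 0, "y": 0, "z": -0.4, "wx": 0, "wy": 0, "wz": 0}, {"hand": 60, "x": 0, "y": 0, "z": -0.8, "wx": 0, "wy": 0, "wz": 0}, {"hand": 60, "x": 0, "y": 0, "z": -0.8, "wx": 0, "wy": 0, "wz": 0}, {"hand": 60, "x": 0, "y": 0, "z": -0.9, "wx": 0, "wy": 0, "wz": 0}, {"hand": 60, "x": -0.9, "y": 0, "z": -0.9, "wx": 0, "wy": 0, "wz": 0}, {"hand": 60, "x": -0.9, "y": 0, "z": -0.5, "wx": 0, "wy": 0, "wz": 0}, {"hand": 60, "x": 0, "y": 0, "z": 0, "wx": 0, "wy": 0, "wz": 0}, {"hand": 60, "x": 0, "y": 0, "z": 0, "wx": 0, "wy": 0, "wz": 0}]'

```text
time_s: 54.0
position: [0.5561, 0.1664, 0.22]
tcp_rot: [[-0.279, 0.96, 0.0], [0.96, 0.279, 0.001], [0.001, 0.001, -1.0]]
force: [-0.2, -0.2, 0.3]
opening: 0.69
```

```bash
python3 wl.py w16; python3 ck.py w16
python3 - <<'E'
from h import *
W=np.load('w16.npy')
a=math.radians(PY);u=np.array([math.cos(a),math.sin(a)]);v=np.array([-u[1],u[0]])
X=(W[:,:,:2]-PC)@u*1000; Y=(W[:,:,:2]-PC)@v*1000; Z=W[:,:,2]*1000
k=(abs(Z-144.5)<3)&(np.hypot(X,Y)<45); print('sleeve',k.sum(),cv2.minEnclosingCircle(np.stack([X[k],Y[k]],1).astype(np.float32)),np.median(Z[k]))
cap('scene','s16.png')
E
```

```text
[0.5561 0.1664 0.22  ] yaw 106.22 [ 4.e-04  7.e-04 -1.e+00] [-0.20955196 -0.23158549  0.2549919 ] 54.0 open 0.6900291527542011
[186.   4.] 995 ztop 0.0165 mean [0.3894 0.342  0.0155] rect c [382.9 340.9] [130.3  15.3] ang 8.9
[491.  67.] 3400 ztop 0.0680 mean [0.7529 0.3797 0.0698] rect c [751.6 394.9] [ 68.7 166.8] ang 9.9
[280. 139.] 7452 ztop 0.0162 mean [0.5414 0.2139 0.0157] rect c [543.4 210.7] [131.1 169.5] ang 16.2
[101. 137.] 10365 ztop 0.0165 mean [0.3196 0.1617 0.0156] rect c [314.3 158.5] [132.3 170.7] ang 5.0
[514.  81.] 175 ztop 0.0483 mean [0.7985 0.3853 0.0489] rect c [798.8 385.5] [12.9  3.8] ang 74.3
bridge ((0.8819637298583984, -0.0245208740234375), (60.615692138671875, 149.80072021484375), 0.0859733298420906)
outer 1270 ((0.910118818283081, 0.8012116551399231), 28.82271957397461) 95.99266187427222
inner 105 ((7.225272178649902, 2.7491517066955566), 23.830806732177734) 99.10123943464268
sleeve 852 ((0.8652587532997131, 0.7101554870605469), 16.940753936767578) 144.04483575534607
```

View pics/w16.png

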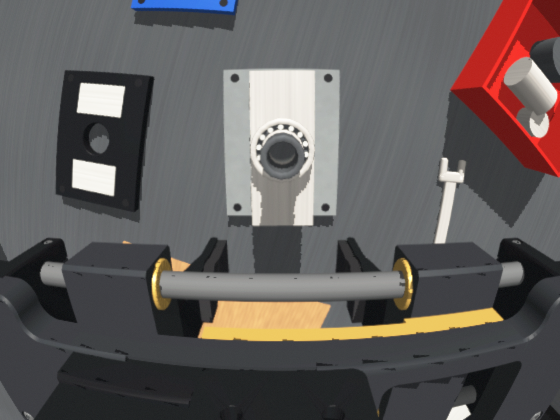

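View pics/s16.png

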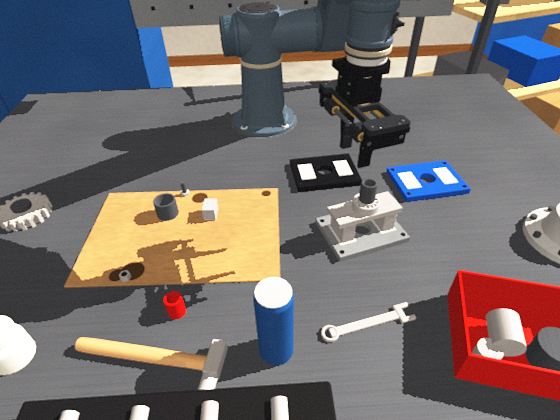

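The stack is complete. The sleeve at (283,157) is concentric with the bearing to 0.1 mm in the wrist frame, with its top at 144 mm. The fingers are clear, so I'm handing in.

Run:
```python
from h import *
print(order.hand_in())
```

```text
the job is handed in; nothing more can be done
None
```

The press stack is built in the order you asked and handed in at about 54 s. The hand-in gave no verdict.

Last wrist-camera checks, with positions in the base plate's x and y:

| Piece | Measured position | Height |
|---|---|---|
| Blocks | x ≈ -1 mm, y ≈ +50.9 and -49.3 mm, within about 0.6° of square | tops at 65 mm |
| Bridge plate | (0.9, 0.0) mm | flat, top at 77 mm |
| Bearing | (0.9, 0.8) mm, proud ring up | outer ring top at 96 mm |
| Narrow sleeve | (0.9, 0.7) mm, concentric with the bearing to about 0.1 mm | upright, top at 144 mm |

- **Left alone:** I never touched the short block or the wide sleeve, and both are still on the cardboard. The gripper is open and clear of the stack.
- **Disagreements:** the cameras differed from each other by up to about 3 mm, so I relied on the wrist view. It reads up to about 1 mm off sideways compared with the gripper. The gripper also read 56.5 mm when holding the 58 mm bearing, but the bearing hung level and sat correctly once placed.
- **Failures:** none during the work, except that my first two move calls were refused for missing keys and moved nothing.

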